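Hang the control box on its slotted post and re-arm the jar line

TASK

Hang the loose control-box bracket on the empty slotted post: put its two hooks into the upper pair of slots and push it down until it is fully home and the post's spring catch has snapped out over its back plate. Then let go of it and press the plunger under the console's guard frame all the way to its stop for a moment, and let it come back up. Leave the jars and the bottle standing where they are.

Things in the scene. Friction and masses are not known exactly. Their poses are not given: they have to be found in the camera images.
- box_center (a point): Centre of the black control box with grey lid (62 mm along x, 44 mm wide along y, 58 mm tall) on the loose steel bracket; grip it by the two side faces. Axes: x towards the hooks, y left, z up. The bracket stands on its floor plate, underside 33 mm below this point; box top 29 mm above it; back plate's back face 55 mm along +x.
- bracket: The loose bracket, about 0.32 kg; origin: centre of its underside, 10 mm along +x from and 33 mm below point box_center. Floor plate 95 (x) x 70 x 4 mm, x from -50 to +45 mm; upright back plate 70 mm wide, 70 mm tall, 4 mm thick, its back face at x = 45 mm. Two hooks on the back face.
- hooks (a point): On the bracket's back face, midway between its hooks, at the neck undersides: 55 mm along +x and 15 mm above box_center, same axes. Hooks at y = +-22 mm, 7 mm wide: neck 6 mm high, 7 mm out from the face, then a 5 mm thick tongue hanging 10 mm below the neck's underside (12 mm long, 16 mm high overall). Hung home, this point and axes coincide with point slots.
- slots (a point): On the EMPTY fixed post's front face, midway between its two upper slots, at their bottom edges, 150 mm above the table. x into the post (hooks go in along +x), y left, z up. Slots at y = +-22 mm, 12 mm wide, 30 mm high, plate 5 mm thick. Hooks enter raised 10 to 24 mm over home; push in till the back face meets the post's face, then down to home.
- post_free: The EMPTY post: upright slotted plate 90 mm wide, 200 mm tall on a foot 110 mm wide; origin on the table under the middle of its front face, axes as point slots. Upper slots 150 to 180 mm above the table; the lower pair (60 to 90 mm) is not wanted. An equal post with its bracket and box already hung stands beside it, 200 to 290 mm away.
- catch (a joint): Spring catch of the empty post, m: 0 = out, 0.007 = pushed in. A round nose 12 mm thick, 30 mm wide, standing 5 mm out of the front face between the slots, 28 mm above point slots. The raised back plate pushes it in (3.5 to 7 N); its rubbing can hold the bracket up, so push the bracket down; at home the nose snaps out over the plate's top edge.
- used_slots (a point): The same point on the equal, OCCUPIED post (fixed, with its bracket and box on it): an obstacle. Same axes; its bracket reaches 95 mm out from its front face and stands 102 to 172 mm above the table.
- plunger_top (a point): Centre of the top of the plunger's round head (42 mm across) on the fixed console. z: the plunger's axis, out of the head, leaning 38 degrees from vertical to the console's front; y level. Press along -z. A level steel guard frame, 124 mm wide, stands 75 mm above this point; its front bar is straight over it: tilt the tool to about the plunger's axis.
- plunger (a joint): Travel of the plunger, m: 0 = up, 0.010 = down on its stop; a spring pushes it back (3.5 N at the top, 8.5 N at the stop).
- jar1_center (a point): closed glass jar 1 of brown preserve with a gold-coloured metal lid, 62 mm across, 80 mm tall, loose, one of three standing round the loose bracket; bystander. Point: its centre, 40 mm up
- jar2_center (a point): closed glass jar 2 of brown preserve with a gold-coloured metal lid, 62 mm across, 80 mm tall, loose, one of three standing round the loose bracket; bystander. Point: its centre, 40 mm up
- jar3_center (a point): closed glass jar 3 of brown preserve with a gold-coloured metal lid, 62 mm across, 80 mm tall, loose, one of three standing round the loose bracket; bystander. Point: its centre, 40 mm up
- spray_center (a point): white plastic bottle with grey cap, 60 mm across, 180 mm tall, loose, standing to the right of the empty post; bystander. Point: its centre, 90 mm up
Not all that is in view belongs to the job. Of the things that look like the bracket, take the one that is nearest to the robot's base at the start.

How it is judged (in metres and radians):
On the way, in this order (a step that is already met when the one before it is completed fails the run):
1. the bracket is home in the upper slots of the empty post and the catch is out over it (x of hooks in the frame of slots between -0.005 and 0.003 m and y of hooks in the frame of slots between -0.006 and 0.006 m and z of hooks in the frame of slots between -0.004 and 0.004 m and angle between the z axis of hooks and the z axis of slots, either way round below 0.12 rad and angle between the x axis of hooks and the x axis of slots, either way round below 0.12 rad and value of joint catch below 0.002 m), for 0.2 s.
2. the plunger is pressed to its stop with the bracket still home (all of step 1 and value of joint plunger above 0.0085 m), for 0.1 s.
At the end, for the whole second after the job is handed in: Bracket hangs released, at rest on the empty post, hooks home in the upper slots (5 mm before to 3 behind, 6 sideways, 4 in height; axes within 0.12 rad), catch out (under 2 mm); plunger up again (under 2 mm) after a press beyond 8.5 mm; jars and bottle within 25 mm, upright (all of step 1 and value of joint plunger below 0.002 m and linear speed of bracket below 0.02 m/s); the robot touches nothing.
It fails at once if a jar or the bottle is pushed away (more than 25 mm) or tipped (distance of any of jar1_center, jar2_center, jar3_center, spray_center from where it was at the start of the episode above 0.025 m or angle between any of jar1_center, jar2_center, jar3_center, spray_center's own z axis and vertical above 0.5 rad).
It also fails if it takes over 58 s, if anything falls off the work surface, if the arm or the gripper's body presses on something with over 40 N, if the wrist force passes 120 N, or if a joint passes its speed limit or range.

ROBOT

A 6-joint arm with a two-finger parallel gripper is mounted at the origin on the work surface. World frame = base frame: x ahead of the robot, y to its left, z up, the work surface at z = 0. Lengths are in m, angles in degrees, forces in N, time in s.
With the tool pointing down it reaches from about 0.425 to 1.125 m from the base axis. Payload 14.9 kg.
Tool frame: the origin (TCP) lies at the very end of the fingers, on their centre line; the grasp point (between the pads) lies 19 mm behind it (grip_point_offset is the distance from the TCP to the grasp point, in m); z points along the fingers, y is the line along which they close (so a half turn about z gives the same grasp; the last joint's range is limited). The gripper opens to 91 mm and grips with 3 to 60 N. Pads are 32 mm wide; open, the fingers measure 118 mm over their backs; the gripper's body (76 mm by 178 mm) begins 60 mm behind the grasp point.
Start: joints at [-68.428, 21.709, 99.362, -0, 58.929, -1.908], TCP at [0.279, -0.642, 0.186] pointing down, gripper open.
Joint ranges: [-158.91, 158.91], [-42.39, 125.64], [0.06, 152.35], [-60.88, 240.88], [17.5, 164.5], [-176.32, 176.32]. Speed limits (degrees/s): [108.29, 108.29, 136.94, 180, 180, 180].

INTERFACE

Orientations are given as [roll, pitch, yaw] about the fixed x, y, z axes, in that order (R = Rz(yaw) Ry(pitch) Rx(roll)).
In Python, from rig import observe, camera, job_done, spot_in, regions_of, grip_point_offset gives the robot as it stands.
- The arm moves only by the tool move_arm, never from a script. Its argument "deltas" is a list of rows, each a list of 7 numbers: the shift along the world's x, y, z in cm, then the turn, a rotation vector about the world's x, y, z in degrees, then the opening, from 0 (shut) to 1 (fully open). A call has 1 to 12 rows; each row shifts and turns the commanded pose from where the row before left it; what a row does not reach is not made up. A row lasts 1/10 s, in which the tool goes at most 50 mm and 8.59 degrees, less where a joint would pass 70% of its speed; a pose out of reach is approached as far as the arm can. A call with a gripper value outside its range is refused whole. The fingers move at their own pace and stop on an object; the grip force is fixed at half the most. Time passes only in rows, so rows that do not move let the fingers close. It gives the time, the measured TCP pose, the force, the opening and the grip force at its end, in the units of the state.
- observe(): the state, without advancing time (a new reading comes with each control period).
- camera(name): name is "scene" or "side" or "wrist"; returns a dict with "image" (480x640x3 uint8, red, green, blue), "intrinsics" (3x3 intrinsics, pixels), "R" (3x3) and "t" (3): a world point X has camera coordinates R X + t. Camera axes: x right, y down, z forward; pixel columns grow to the right and rows downward; lengths in m; the calibration is good to about 2 mm. A picture is of the moment at which its call begins. There is no depth.
- job_done(): hands the job in; it is judged then, once.
Trained networks look in a picture, given as the dict that the camera call returned (one of the last four; its "shot" number tells which), for a name from the list of things; names that differ only in an ending like _2 or _b are one class to them, and where a whole thing is asked for, a point or a joint stands for the part that bears it (a point fixed in the world has none). Each returns a list of dicts, best first, with "score" (0 to 1); they miss things now and then, are a little off and sometimes report something else, mostly with a low value. They report only what shows in the picture. A call takes as long as a camera call. They do not tell look-alikes from the thing itself.
- spot_in(picture, name): "extent" ([centre column, centre row, width, height] in pixels, round what is visible of it).
- regions_of(picture, name): "region" (480x640 bool, what is visible of it) and "extent" ([centre column, centre row, width, height] in pixels, round what is visible of it).
The state is a dict: "time_s": time; "q": joint angles; "joint_vel": joint speeds; "joint_efforts": joint torques, N m; "ee_pos": TCP position; "orientation": TCP orientation; "ft_force": force on the tool from outside, world axes, zero at the start; "ft_torque": the same for the moment, N m; "gripper_width": finger opening in m; "finger_force": force on a finger pad.
Only numpy, scipy, OpenCV 4.12 (cv2) and the standard library are available. Lean on these libraries where they do the work, as an engineer would, in place of code of your own. Each camera call takes 0.05 s, during which the arm holds its last target. There are 200 camera calls.

## Working session

There is one attempt and no reset: what is moved stays moved. The work goes in short steps, Python scripts to look and compute and a tool call to move; the robot and the scene stay as the last step left them, time stands still between calls to the robot, and variables do not carry over. Pictures are saved under pics/ and viewed, at most 10 in all, crops included, and the job is handed in when it is done.

Besides the shell and the picture viewer there is one more tool, called after "Emit:" as name(argument=value, ...), one argument or row to a line, values as JSON. move_arm: Moves the arm, as the interface text tells. Its arguments: {"type":"object","properties":{"deltas":{"type":"array","items":{"type":"array","items":{"type":"number"}}}},"required":["deltas"]}

```bash
mkdir -p pics
cat > h.py <<'E'
import numpy as np,cv2
from rig import *
def save(p,n): cv2.imwrite('pics/'+n,cv2.cvtColor(p['image'],cv2.COLOR_RGB2BGR))
def ray(p,uv):
    R=np.array(p['R']);t=np.array(p['t']);K=np.array(p['intrinsics'])
    d=R.T@np.linalg.inv(K)@np.array([uv[0],uv[1],1.]);return -R.T@t,d/np.linalg.norm(d)
def onz(p,uv,z):
    o,d=ray(p,uv);return o+d*(z-o[2])/d[2]
def proj(p,X):
    c=np.array(p['R'])@np.array(X)+np.array(p['t']);k=np.array(p['intrinsics'])@c;return k[:2]/k[2]
def tri(ps,uvs):
    A=0;b=0
    for p,u in zip(ps,uvs):
        o,d=ray(p,u);M=np.eye(3)-np.outer(d,d);A=A+M;b=b+M@o
    X=np.linalg.solve(A,b);return X,[np.round(proj(p,X)-u,1) for p,u in zip(ps,uvs)]
E
python3 - <<'E'
from h import *
P={}
for n in ['scene','side','wrist']:
    p=camera(n);P[n]=p;save(p,n+'0.png');o,d=ray(p,(320,240));print(n,o.round(3),d.round(3))
    for nm in ['bracket','box_center','hooks','slots','post_free','catch','used_slots','plunger_top','plunger','jar1_center','spray_center']:
        print(' ',nm,[(round(s['score'],2),np.round(s['extent']).astype(int).tolist()) for s in spot_in(p,nm)[:5]])
print(observe(),grip_point_offset)
E
```

```text
scene [ 1.238 -0.252  0.941] [-0.625  0.277 -0.73 ]
  bracket [(0.9, [254, 308, 53, 64]), (0.86, [426, 170, 45, 42]), (0.61, [376, 216, 32, 40])]
  box_center [(0.93, [426, 170, 45, 36]), (0.9, [377, 213, 31, 44])]
  hooks [(0.92, [377, 213, 31, 42]), (0.86, [427, 168, 45, 30]), (0.81, [252, 310, 55, 62])]
  slots [(0.78, [434, 270, 62, 88])]
  post_free [(0.9, [431, 270, 64, 88])]
  catch []
  used_slots [(0.75, [329, 299, 64, 106]), (0.4, [289, 241, 41, 41])]
  plunger_top [(0.54, [162, 282, 22, 13])]
  plunger [(0.54, [161, 280, 18, 12])]
  jar1_center [(0.66, [325, 215, 24, 39])]
  spray_center [(0.86, [374, 281, 26, 68])]
side [0.324 1.099 1.101] [ 0.14  -0.723 -0.677]
  bracket [(0.95, [347, 342, 56, 50]), (0.79, [315, 219, 37, 39]), (0.75, [386, 436, 57, 60]), (0.58, [363, 265, 43, 34])]
  box_center [(0.97, [362, 266, 42, 37]), (0.94, [346, 340, 52, 47]), (0.9, [315, 220, 41, 39]), (0.56, [386, 437, 56, 60]), (0.53, [358, 228, 24, 34])]
  hooks [(0.96, [385, 439, 60, 61]), (0.95, [363, 263, 43, 36]), (0.84, [347, 340, 51, 46]), (0.8, [315, 221, 34, 34]), (0.24, [358, 172, 10,
[... 519 characters left out ...]
{'time_s': 1.8, 'q': array([-6.84275008e+01,  2.17082498e+01,  9.93641575e+01, -1.16446907e-03,
        5.89286400e+01, -1.90961178e+00]), 'joint_vel': array([ 0.03143207, -0.07283551,  0.09016371, -0.0400108 , -0.06048474,
       -0.0201433 ]), 'joint_efforts': array([ 1.48536066e-03, -7.63676476e+01, -4.34739053e+01,  6.52091461e-02,
        3.89464363e-02,  2.45246349e-05]), 'ee_pos': array([ 0.27889345, -0.64203688,  0.18562973]), 'orientation': array([-1.79998920e+02,  9.61932087e-04,  2.34827120e+01]), 'ft_force': array([ 0.28326939, -0.41016449, -1.26045913]), 'ft_torque': array([-0.00291504,  0.0227163 , -0.00322676]), 'finger_force': 0.0, 'gripper_width': 0.09103921532823976} 0.0188
```

View pics/scene0.png

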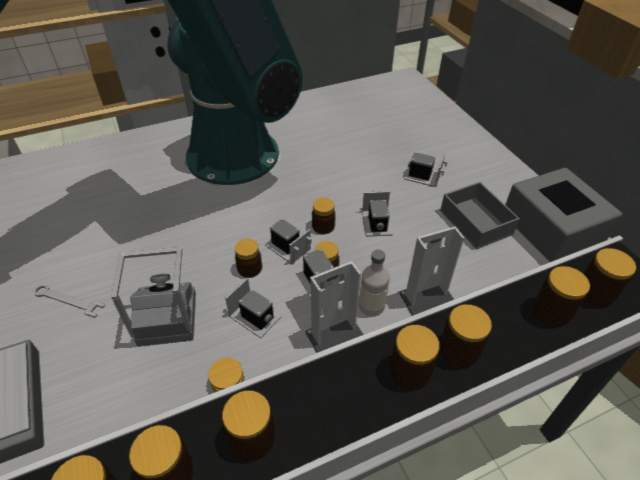

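View pics/side0.png

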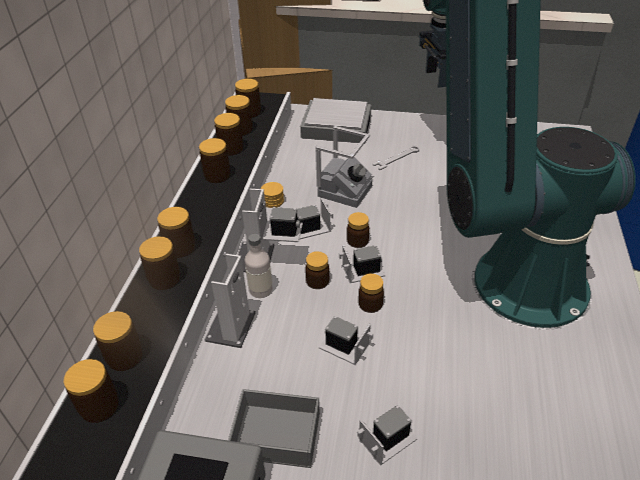

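The scene shows the bracket among three jars (scene ~(287,240), side ~(366,262)). The empty post is at scene (431,270) and side (227,300), the bottle at scene (374,281), and the console at scene (160,290) and side (345,175). I'll enlarge these areas.

Run:
```python
from h import *
P={n:camera(n) for n in ['scene','side']}
def crop(n,x,y,w=100,h=75): 
    im=cv2.cvtColor(P[n]['image'],cv2.COLOR_RGB2BGR)[y:y+h,x:x+w]; return cv2.resize(im,(400,300),interpolation=cv2.INTER_CUBIC)
cv2.imwrite('pics/c1.png',np.vstack([np.hstack([crop('scene',240,195),crop('side',320,220)]),np.hstack([crop('scene',380,225,120,90),crop('side',190,250,120,90)])]))
cv2.imwrite('pics/c2.png',np.vstack([np.hstack([crop('scene',100,240,120,90),crop('side',300,120,120,90)]),np.hstack([crop('scene',290,240,120,90),crop('side',240,180,120,90)])]))
for nm in ['jar1_center','spray_center','plunger_top','box_center']:
  for n in P:
    for s in regions_of(P[n],nm)[:6]:
      e=s['extent'];print(nm,n,round(s['score'],2),np.round(e,1), onz(P[n],e[:2],{'jar1_center':.04,'spray_center':.09,'plunger_top':.1,'box_center':.033}[nm]).round(3))
```

```text
jar1_center scene 0.57 [324.4 215.2  26.7  36.2] [0.391 0.135 0.04 ]
jar1_center side 0.89 [373.7 292.9  25.4  43.3] [0.382 0.131 0.04 ]
spray_center scene 0.62 [374.  283.6  29.4  66.9] [0.674 0.125 0.09 ]
spray_center side 0.95 [257.  266.3  30.8  60.2] [0.667 0.135 0.09 ]
spray_center side 0.28 [315.8 269.4  26.1  38.7] [0.525 0.123 0.09 ]
plunger_top scene 0.48 [162.4 279.5  19.6  13.6] [ 0.491 -0.288  0.1  ]
plunger_top side 0.51 [360.4 170.2  11.7  15.4] [ 0.468 -0.279  0.1  ]
box_center scene 0.76 [374.9 214.   29.1  47.8] [0.433 0.261 0.033]
box_center scene 0.69 [253.9 307.1  55.4  61.6] [ 0.589 -0.123  0.033]
box_center scene 0.65 [289.7 240.8  45.2  47. ] [0.434 0.022 0.033]
box_center scene 0.6 [425.3 170.1  42.   34.3] [0.33  0.48  0.033]
box_center side 0.9 [346.4 341.9  52.6  46.2] [0.427 0.282 0.033]
box_center side 0.8 [315.3 219.2  35.4  35.9] [ 0.572 -0.124  0.033]
box_center side 0.73 [386.2 435.6  55.2  57.6] [0.318 0.495 0.033]
box_center side 0.66 [359.8 264.4  46.4  38.9] [0.428 0.033 0.033]
```

View pics/c1.png

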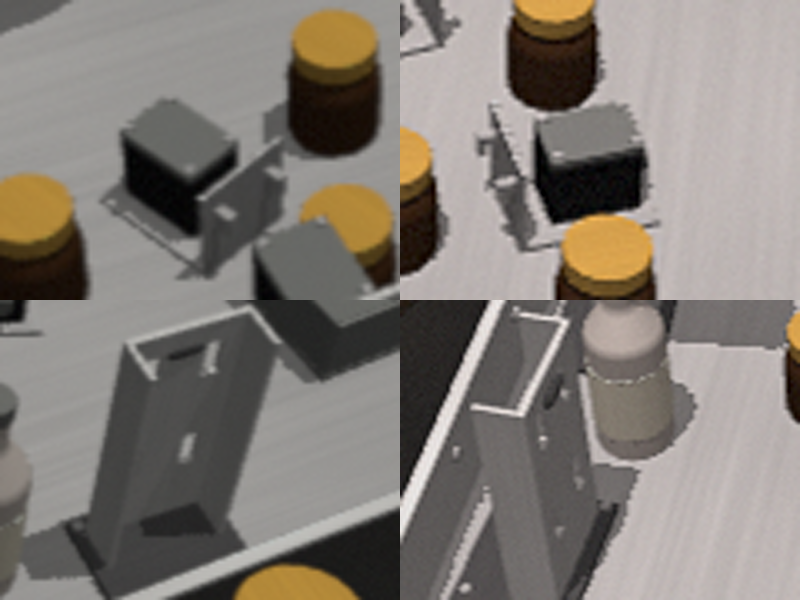

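View pics/c2.png

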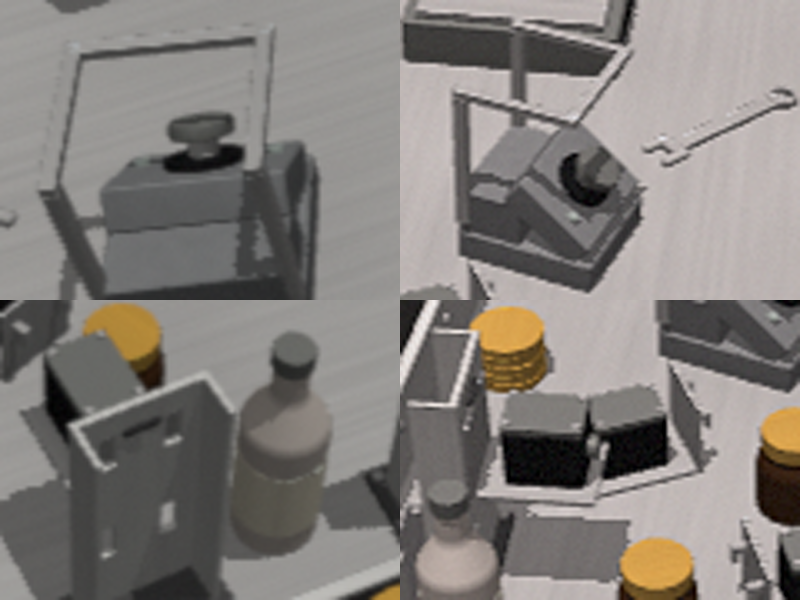

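Bracket A (in the jars) is nearest to the base. The hooks point to its back at +x and slightly left. The post is seen from behind, with its front towards the robot. I'm triangulating the corners read from the crops.

Run:
```python
from h import *
S=camera('scene');D=camera('side')
def pr(nm,a,b,s1,o1,s2,o2):
    out=[]
    for u,v in zip(a,b):
        X,r=tri([S,D],[np.array(o1)+np.array(u)/s1,np.array(o2)+np.array(v)/s2]);out.append(X);print(nm,X.round(4),r[0],r[1])
    return np.array(out)
# lid: near-camera/hook side etc
L=pr('lid',[(167,98),(238,146),(197,178),(122,131)],[(242,140),(153,162),(135,122),(232,105)],4,(240,195),4,(320,220))
L2=pr('lidalt',[(167,98),(238,146),(197,178),(122,131)],[(243,140),(153,162),(135,122),(232,105)][::-1][0:4],4,(240,195),4,(320,220))
for q in [(167,98),(238,146),(197,178),(122,131)]: print('scn z.062',onz(S,np.array((240,195))+np.array(q)/4,.062).round(4))
for q in [(242,140),(153,162),(135,122),(232,105)]: print('side z.062',onz(D,np.array((320,220))+np.array(q)/4,.062).round(4))
k=10/3
T=pr('post',[(125,46),(250,10)],[(168,22),(127,114)],k,(380,225),k,(190,250))
for q in [(125,46),(250,10)]: print('scn z.2',onz(S,np.array((380,225))+np.array(q)/k,.2).round(4))
for q in [(168,22),(127,114)]: print('side z.2',onz(D,np.array((190,250))+np.array(q)/k,.2).round(4))
O=pr('occ',[(70,122),(205,75)],[(478-400,332-300),(465-400,403-300)],k,(290,240),k,(240,180))
F=pr('frame',[(70,45),(270,30),(45,190),(258,165)],[(230,50),(175,122),(120,25),(57,95)],k,(100,240),k,(300,120))
pr('head',[(202,128)],[(203,170)],k,(100,240),k,(300,120))
for n,p in (('s',S),('d',D)):
  # jars via yellow lids
  hsv=cv2.cvtColor(p['image'],cv2.COLOR_RGB2HSV);m=cv2.inRange(hsv,(15,120,100),(30,255,255))
  c,_,st,ce=cv2.connectedComponentsWithStats(m)
  print(n,[(ce[i].round(1).tolist(),int(st[i,4]),onz(p,ce[i],.078)[:2].round(3).tolist()) for i in range(1,c) if st[i,4]>60])
```

```text
lid [0.3797 0.0209 0.0603] [-0.7 -0.6] [-0.7  0.6]
lid [0.4332 0.0468 0.0575] [-0.8 -0.7] [-0.8  0.6]
lid [0.4491 0.0137 0.0584] [-0.9 -0.7] [-0.8  0.7]
lid [ 0.3902 -0.0139  0.0557] [-1.  -0.9] [-1.   0.8]
lidalt [0.3913 0.0137 0.078 ] [-2.1 -1.9] [-2.1  1.8]
lidalt [0.4488 0.0383 0.0789] [-1.9 -1.6] [-1.9  1.5]
lidalt [0.4331 0.0218 0.0361] [0.3 0.2] [ 0.2 -0.2]
lidalt [ 0.3779 -0.0071  0.0371] [0.4 0.4] [ 0.4 -0.4]
scn z.062 [0.3839 0.0212 0.062 ]
scn z.062 [0.4403 0.0463 0.062 ]
scn z.062 [0.4553 0.0136 0.062 ]
scn z.062 [ 0.4    -0.0144  0.062 ]
side z.062 [0.3782 0.0204 0.062 ]
side z.062 [0.431  0.0488 0.062 ]
side z.062 [0.4469 0.0147 0.062 ]
side z.062 [ 0.3877 -0.0107  0.062 ]
post [0.6756 0.2141 0.196 ] [-0.7 -0.4] [-0.6  0.3]
post [0.6794 0.3009 0.1972] [-1.5 -0.8] [-1.5  0.7]
scn z.2 [0.6802 0.2123 0.2   ]
scn z.2 [0.6847 0.3003 0.2   ]
side z.2 [0.673  0.2168 0.2   ]
side z.2 [0.6759 0.3009 0.2   ]
occ [ 0.6826 -0.025   0.1984] [-0.3 -0.2] [-0.3  0.2]
occ [0.6753 0.0599 0.1967] [-2.4 -1.7] [-2.   1.3]
frame [ 0.4547 -0.3491  0.1742] [-0.3 -0.3] [-0.2  0.2]
frame [ 0.487
[... 460 characters left out ...]
], 1122, [0.832, 0.266]), ([417.5, 342.9], 1244, [0.832, 0.14]), ([225.2, 372.7], 814, [0.742, -0.226]), ([245.8, 413.0], 1714, [0.833, -0.215]), ([154.7, 450.2], 2014, [0.833, -0.374]), ([80.0, 469.0], 997, [0.814, -0.492])]
d [([266.9, 75.3], 717, [0.884, -0.845]), ([236.5, 101.1], 249, [0.943, -0.645]), ([226.3, 119.6], 280, [0.943, -0.523]), ([211.8, 145.7], 338, [0.943, -0.367]), ([272.2, 192.7], 360, [0.702, -0.166]), ([172.3, 217.0], 514, [0.943, -0.022]), ([357.9, 219.8], 246, [0.45, -0.087]), ([155.1, 247.9], 606, [0.943, 0.101]), ([316.3, 260.0], 303, [0.532, 0.079]), ([371.2, 282.6], 342, [0.39, 0.134]), ([111.8, 325.9], 875, [0.943, 0.356]), ([83.9, 375.9], 1066, [0.943, 0.489])]
```

Emit:
move_arm(
  deltas=[
    [0,0,4,0,0,8.3,1],
    [0,0,4,0,0,8.3,1],
    [1.9,3.9,4,0,0,8.3,1],
    [1.9,3.9,0,0,0,8.3,1],
    [1.9,3.9,0,0,0,8.3,1],
    [1.9,3.9,0,0,0,8.3,1],
    [1.9,3.9,0,0,0,8.3,1],
    [1.9,3.9,0,0,0,8.3,1],
    [1.9,3.9,0,0,0,8.3,1],
    [1.9,3.9,0,0,0,8.3,1],
    [1.9,3.9,0,0,0,8.3,1],
    [0,3.1,0,0,0,8.3,1],
  ],
)

```text
time_s: 3.6
ee_pos: [0.4483, -0.264, 0.2997]
orientation: [180.0, 0.0, 123.5]
ft_force: [0.3, -0.5, -0.5]
gripper_width: 0.091
finger_force: 0.0
```

Emit:
move_arm(
  deltas=[
    [-0.2,3.1,0,0,0,8.3,1],
    [-0.2,3.1,0,0,0,8.3,1],
    [-0.2,3.1,0,0,0,8.3,1],
    [-0.2,3.1,0,0,0,8.3,1],
    [-0.2,3.1,0,0,0,8.3,1],
    [-0.2,3.1,0,0,0,8.3,1],
    [-0.2,3.1,-3,0,0,8.3,1],
    [-0.2,3.1,-3,0,0,8.3,1],
    [-0.2,3.1,-3,0,0,8.3,1],
    [0,3.1,-2,0,0,8.3,1],
    [0,0,0,0,0,0,1],
  ],
)

```text
time_s: 4.7
ee_pos: [0.4272, 0.0462, 0.1872]
orientation: [179.9, -0.2, -153.5]
ft_force: [-0.5, -0.5, 1.3]
gripper_width: 0.0911
finger_force: 0.0
```

Run:
```python
from h import *
p=camera('wrist');save(p,'w1.png');np.savez('w1.npz',**{k:p[k] for k in ['R','t','intrinsics']})
print(p['intrinsics']);o,d=ray(p,(320,240));print(o.round(4),d.round(3))
s=observe();print(s['time_s'],s['ee_pos'],s['orientation'],s['q'].round(1))
for nm in ['bracket','box_center','hooks','jar1_center']:
    print(nm,[(round(s['score'],2),np.round(s['extent']).astype(int).tolist()) for s in spot_in(p,nm)[:5]])
```

```text
[[415.22346774   0.         325.9562979 ]
 [  0.         415.22346774 237.89749547]
 [  0.           0.           1.        ]]
[0.3557 0.0108 0.3855] [ 0.259  0.115 -0.959]
4.75 [0.4281229  0.04508586 0.18857026] [ 1.79950608e+02 -1.15128003e-01 -1.53775459e+02] [   2.9   -4.1  129.3   -0.    54.9 -113.3]
bracket [(0.92, [69, 273, 139, 90]), (0.71, [294, 203, 90, 133]), (0.68, [541, 295, 120, 84])]
box_center [(0.83, [71, 273, 141, 94]), (0.78, [293, 199, 89, 134]), (0.62, [541, 298, 123, 91])]
hooks [(0.93, [70, 270, 141, 92]), (0.78, [542, 295, 120, 83]), (0.66, [296, 201, 87, 135])]
jar1_center [(0.97, [434, 224, 90, 88])]
```

View pics/w1.png

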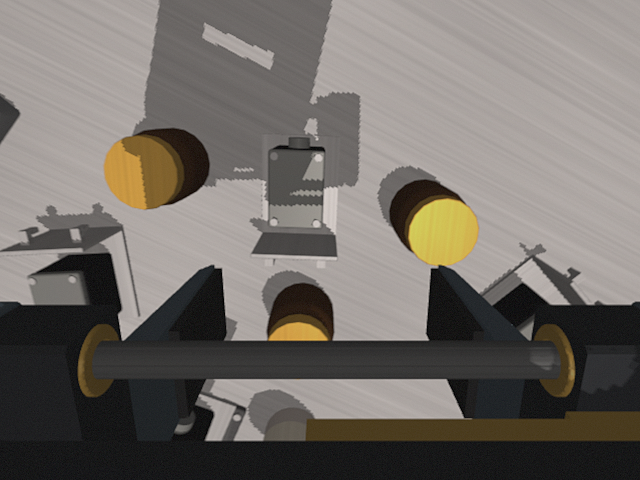

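The wrist view shows the bracket squarely aligned with the tool. The lid corners are at about (269,151), (324,150), (323,227) and (270,227), with the back plate below them. The jars stand clear on both sides and beyond.

Run:
```python
from h import *
from scipy.spatial.transform import Rotation as Ro
p=dict(np.load('w1.npz'))
im=cv2.imread('pics/w1.png')
cv2.imwrite('pics/w1c.png',cv2.resize(im[130:275,240:350],None,fx=4,fy=4,interpolation=cv2.INTER_CUBIC))
C=np.array([onz(p,u,.062) for u in [(269,151),(324,150),(323.5,227),(270,227.5)]])
print(C.round(4));c=C.mean(0);print('centre',c)
d=(C[2]+C[3]-C[0]-C[1])/2;e=(C[1]+C[2]-C[0]-C[3])/2
print(np.hypot(*d[:2]),np.degrees(np.arctan2(d[1],d[0])),np.hypot(*e[:2]),np.degrees(np.arctan2(e[1],e[0])))
```

```text
[[ 0.3968 -0.0168  0.062 ]
 [ 0.3774  0.0205  0.062 ]
 [ 0.432   0.0471  0.062 ]
 [ 0.4516  0.0088  0.062 ]]
centre [0.41444474 0.01488899 0.062     ]
0.060633705719120634 25.529451756929635 0.04256390102820861 117.2360896127988
```

View pics/w1c.png

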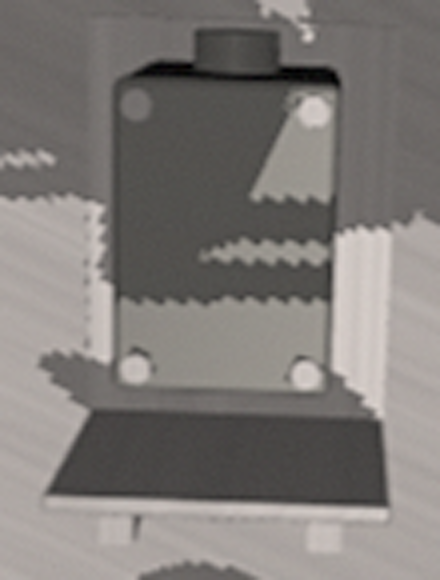

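Emit:
move_arm(
  deltas=[
    [-0.2,-1.25,0,0,0,0,1],
    [-0.23,-1.24,0,0,0,0,1],
    [0,0,-3,0,0,0,1],
    [0,0,-3,0,0,0,1],
    [0,0,-3,0,0,0,1],
    [0,0,-3,0,0,0,1],
    [0,0,-2.5,0,0,0,1],
    [0,0,-2.2,0,0,0,1],
    [0,0,0,0,0,0,1],
    [0,0,0,0,0,0,1],
  ],
)

```text
time_s: 5.95
ee_pos: [0.4247, 0.0183, 0.023]
orientation: [180.0, -0.0, -154.0]
ft_force: [0.4, -0.5, 1.1]
gripper_width: 0.0913
finger_force: 0.0
```

Emit:
move_arm(
  deltas=[
    [0,0,0,0,0,0,0.3],
    [0,0,0,0,0,0,0.3],
    [0,0,0,0,0,0,0.3],
    [0,0,0,0,0,0,0.3],
    [0,0,0,0,0,0,0.3],
    [0,0,0,0,0,0,0.3],
  ],
)

```text
time_s: 6.55
ee_pos: [0.4247, 0.0191, 0.0226]
orientation: [-180.0, 0.0, -153.9]
ft_force: [0.1, -0.9, -0.4]
gripper_width: 0.0459
finger_force: 0.2
```

Emit:
move_arm(
  deltas=[
    [0,0,0,0,0,0,0],
    [0,0,0,0,0,0,0],
    [0,0,0,0,0,0,0],
    [0,0,2,0,0,0,0],
    [0,0,3,0,0,0,0],
    [0,0,3,0,0,0,0],
    [0,0,3,0,0,0,0],
  ],
)

```text
time_s: 7.25
ee_pos: [0.4239, 0.0191, 0.1333]
orientation: [180.0, -0.1, -153.9]
ft_force: [0.3, -0.6, -2.4]
gripper_width: 0.044
finger_force: 29.7
```

Emit:
move_arm(
  deltas=[
    [0,0,3.4,0,0,0,0],
    [0,0,3.3,0,0,0,0],
    [1.3,3.5,0,0,0,7,0],
    [1.3,3.5,0,0,0,7,0],
    [1.3,3.5,0,0,0,7,0],
    [1.3,3.5,0,0,0,7,0],
    [1.3,3.5,0,0,0,7,0],
    [1.3,3.5,0,0,0,7,0],
    [1.3,3.5,0,0,0,7,0],
    [1.3,3.5,0,0,0,7,0],
    [1.2,3.1,0,0,0,8,0],
    [0,0,0,0,0,0,0],
  ],
)

```text
time_s: 8.45
ee_pos: [0.5413, 0.333, 0.1988]
orientation: [180.0, 0.0, -89.5]
ft_force: [0.3, -1.0, -2.9]
gripper_width: 0.0435
finger_force: 30.0
```

Run:
```python
from h import *
p=camera('wrist');save(p,'w2.png');np.savez('w2.npz',**{k:p[k] for k in ['R','t','intrinsics']})
o,d=ray(p,(320,240));print(o.round(4),d.round(3))
s=observe();print(s['time_s'],s['ee_pos'],s['orientation'],s['q'].round(1),s['ft_force'])
```

```text
[0.5411 0.2533 0.3968] [ 0.012  0.287 -0.958]
8.5 [0.54045699 0.33127718 0.1985096 ] [ 1.79930541e+02 -3.35603646e-02 -8.98046718e+01] [  29.4   15.1  106.9    0.    58.2 -150.8] [ 0.02532006  0.05545592 -3.89698217]
```

View pics/w2.png

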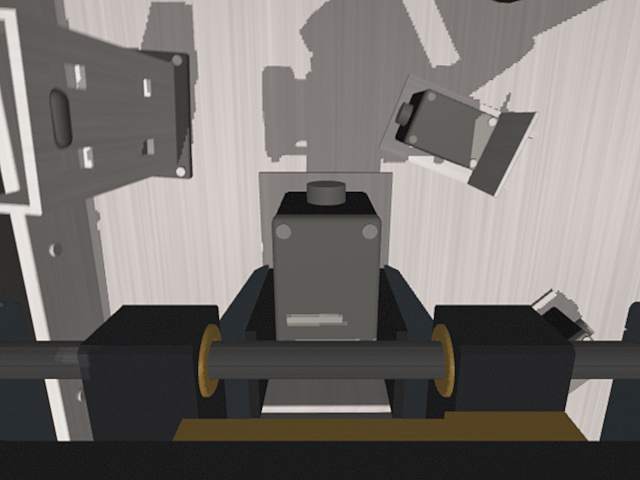

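The post is seen from the front. The top front edge runs (17,8)–(41,213), the upper slots are at (77,75) and (87,157), the lower pair at (147,88) and (150,146), and the catch at (60,118). The bracket is held square, with the lid end edge at row ~218. I'll zoom in on the post for its corners.

Run:
```python
import cv2
im=cv2.imread('pics/w2.png')
a=cv2.resize(im[0:220,0:120],(480,600) if 0 else None,fx=2.7,fy=2.7,interpolation=cv2.INTER_CUBIC)
b=cv2.resize(im[60:170,60:165],None,fx=4.5,fy=4.5,interpolation=cv2.INTER_CUBIC)
h=max(a.shape[0],b.shape[0])
f=lambda x:cv2.copyMakeBorder(x,0,h-x.shape[0],0,0,cv2.BORDER_CONSTANT)
import numpy as np
cv2.imwrite('pics/w2c.png',np.hstack([f(a),f(b)])); print(a.shape,b.shape)
```

```text
(594, 324, 3) (495, 472, 3)
```

View pics/w2c.png

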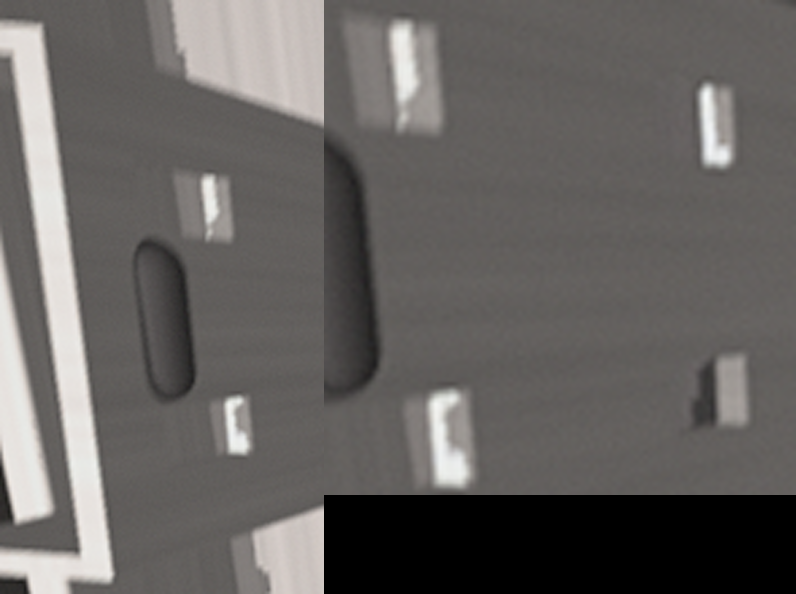

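Run:
```python
from h import *
from scipy.optimize import least_squares
p=dict(np.load('w2.npz'))
q=lambda a:(60+(a[0]+.5)/4.5-.5,60+(a[1]+.5)/4.5-.5)
pts=[((15.9,8.9),-45,200),((41.1,214.8),45,200)]+[(q(a),y,z) for a,y,z in [((19,14),-28,180),((34,126),-16,180),((112,24),-28,150),((119,133),-16,150),((80,396),16,180),((93,487),28,180),((146,390),16,150),((152,486),28,150),((410,84),-28,60),((411,165),-16,60),((423,354),16,60),((424,427),28,60)]]
def W(v,y,z): return [v[0]-np.sin(v[2])*y/1e3,v[1]+np.cos(v[2])*y/1e3,z/1e3+(v[3] if len(v)>3 else 0)]
f=lambda v:np.concatenate([proj(p,W(v,y,z))-u for u,y,z in pts])
for v0 in ([.678,.257,0],[.678,.257,0,0]):
    r=least_squares(f,v0,loss='soft_l1');print(r.x[:2].round(4),np.degrees(r.x[2]).round(2),r.x[3:],'\n',f(r.x).reshape(-1,2).round(1).tolist())
# bracket in tool: lid end edge z
s=observe();t=s['ee_pos'];print(t)
for u in [(273,217),(380,217)]: print(onz(p,u,t[2]+.0104+.029).round(4))
# scene/side check of post
for n in ['scene','side']:
    c=camera(n); print(n,[proj(c,W(r.x[:3],y,200)).round(1).tolist() for y in(-45,45)])
```

```text
[0.6759 0.2555] -3.67 [] 
 [[0.4, -0.1], [0.7, -0.0], [-13.1, -4.5], [-13.6, -3.0], [0.8, 0.6], [1.2, -0.7], [-16.8, 3.2], [-17.2, 6.4], [0.2, 0.4], [0.6, -0.2], [0.4, 1.1], [0.9, -0.3], [0.1, 0.4], [0.6, -0.5]]
[0.6771 0.2555] -3.45 [-0.00209176] 
 [[0.8, 1.0], [1.6, -1.0], [-12.8, -4.0], [-13.3, -2.8], [0.7, 0.9], [1.2, -0.5], [-16.3, 2.9], [-16.7, 5.8], [0.3, 0.1], [0.8, -0.6], [-0.1, 1.2], [0.5, -0.2], [-0.1, 0.2], [0.4, -0.7]]
[0.54045699 0.33127718 0.1985096 ]
[0.5616 0.2915 0.2379]
[0.5196 0.2912 0.2379]
scene [[415.3, 237.1], [453.7, 226.4]]
side [[240.6, 254.6], [226.4, 283.8]]
```

The fit residuals are under 1.3 px, except for the misread 180 mm edges. Post: (0.676, 0.2555), yaw −3.6°. Moving to the standoff.

Emit:
move_arm(
  deltas=[
    [0.16,-0.57,-0.45,0,0,-7.8,0],
    [0.16,-0.57,-0.45,0,0,-7.8,0],
    [0.16,-0.57,-0.45,0,0,-7.8,0],
    [0.16,-0.57,-0.45,0,0,-7.8,0],
    [0.16,-0.57,-0.45,0,0,-7.8,0],
    [0.16,-0.57,-0.45,0,0,-7.8,0],
    [0.16,-0.57,-0.45,0,0,-7.8,0],
    [0.16,-0.57,-0.45,0,0,-7.8,0],
    [0.16,-0.57,-0.45,0,0,-7.8,0],
    [0.16,-0.57,-0.45,0,0,-7.8,0],
    [0.16,-0.57,-0.6,0,0,-7.8,0],
    [0,0,-0.6,0,0,-7.8,0],
  ],
)

```text
time_s: 9.8
ee_pos: [0.5579, 0.2657, 0.1423]
orientation: [-180.0, -0.0, 176.0]
ft_force: [-0.6, -0.2, -3.8]
gripper_width: 0.0437
finger_force: 30.0
```

Emit:
move_arm(
  deltas=[
    [0,0,0,0,0,0,0],
    [0,0,0,0,0,0,0],
  ],
)

```text
time_s: 10.0
ee_pos: [0.558, 0.2668, 0.1426]
orientation: [-180.0, -0.0, 176.6]
ft_force: [0.5, 0.2, -2.8]
gripper_width: 0.0435
finger_force: 30.0
```

```bash
cat >> h.py <<'E'
def avg(n=8):
    a=[]
    for i in range(n):
        camera('side');s=observe();a.append(np.r_[s['ee_pos'],s['orientation'][2]%360,s['ft_force'],s['ft_torque'],s['orientation'][:2]%360])
    print(s['time_s'],np.mean(a,0).round(4),'sd',np.std(a,0)[:3].round(4));return np.mean(a,0)
E
python3 -c "
from h import *
avg()"
```

```text
10.4 [ 5.583000e-01  2.673000e-01  1.428000e-01  1.765764e+02 -5.860000e-02
  1.499000e-01 -3.051800e+00  1.053000e-01 -1.632000e-01  1.000000e-03
  1.799939e+02  1.480000e-02] sd [0.     0.0002 0.0001]
```

Emit:
move_arm(
  deltas=[
    [0,-0.43,0,0,0,0,0],
    [1.5,-0.09,0,0,0,0,0],
    [2,-0.13,0,0,0,0,0],
    [1.5,-0.09,0,0,0,0,0],
    [0.7,-0.05,0,0,0,0,0],
    [0,0,0,0,0,0,0],
    [0,0,0,0,0,0,0],
    [0,0,0,0,0,0,0],
  ],
)

```text
time_s: 11.2
ee_pos: [0.6147, 0.2595, 0.1424]
orientation: [-180.0, -0.0, 176.5]
ft_force: [0.1, -0.3, -3.8]
gripper_width: 0.0437
finger_force: 30.0
```

```bash
python3 -c "
from h import *
avg(4)
im=np.zeros((600,800,3),np.uint8)
for i,(n,x,y) in enumerate([('scene',390,220),('side',200,245),('wrist',0,0)]):
    p=camera(n);im2=cv2.cvtColor(p['image'],cv2.COLOR_RGB2BGR)
    c=cv2.resize(im2[y:y+75,x:x+100] if i<2 else im2,(400,300),interpolation=cv2.INTER_CUBIC);r,k=divmod(i,2);im[r*300:r*300+300,k*400:k*400+400]=c
cv2.imwrite('pics/pre.png',im)
"
```

```text
11.4 [ 6.148000e-01  2.596000e-01  1.425000e-01  1.764938e+02  4.457000e-01
  2.640000e-02 -3.202400e+00  1.303000e-01 -1.272000e-01  4.500000e-03
  1.800035e+02  3.599893e+02] sd [0.0001 0.     0.    ]
```

View pics/pre.png

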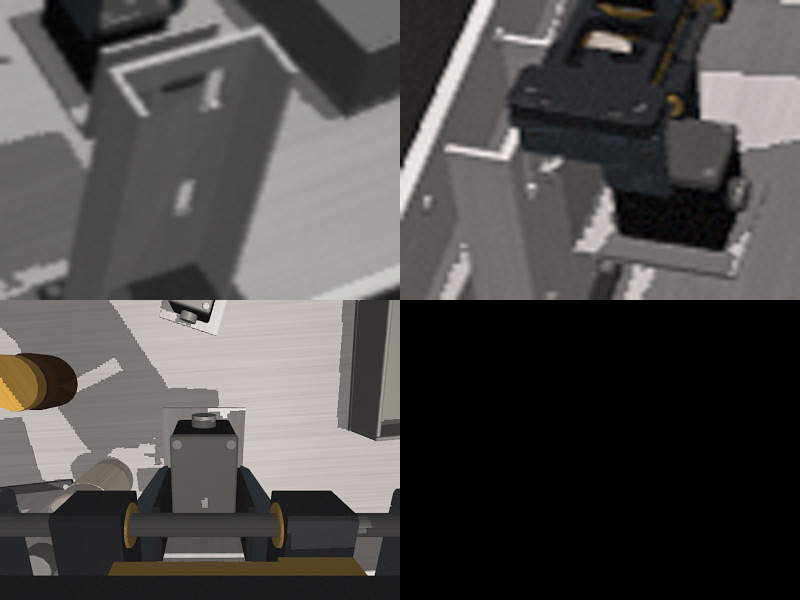

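The bracket's hooks are just in front of the upper slots, square to the post. Pushing in slowly.

Emit:
move_arm(
  deltas=[
    [0.3,-0.02,0,0,0,0,0],
    [0.3,-0.02,0,0,0,0,0],
    [0.3,-0.02,0,0,0,0,0],
    [0,0,0,0,0,0,0],
  ],
)

```text
time_s: 11.95
ee_pos: [0.6248, 0.2588, 0.1425]
orientation: [180.0, 0.0, 176.5]
ft_force: [0.1, -0.8, -3.9]
gripper_width: 0.0434
finger_force: 30.0
```

Emit:
move_arm(
  deltas=[
    [0.2,-0.01,0,0,0,0,0],
    [0.2,-0.01,0,0,0,0,0],
    [0.2,-0.01,0,0,0,0,0],
    [0,0,0,0,0,0,0],
  ],
)

```text
time_s: 12.35
ee_pos: [0.6301, 0.2586, 0.1424]
orientation: [-180.0, -0.1, 176.5]
ft_force: [-4.0, -0.1, -0.8]
gripper_width: 0.0433
finger_force: 30.0
```

Emit:
move_arm(
  deltas=[
    [0.1,-0.01,0,0,0,0,0],
    [0.1,0,0,0,0,0,0],
    [0,0,0,0,0,0,0],
  ],
)

```text
time_s: 12.65
ee_pos: [0.632, 0.2585, 0.1424]
orientation: [-180.0, -0.0, 176.5]
ft_force: [-5.9, 0.7, -0.7]
gripper_width: 0.044
finger_force: 30.0
```

Emit:
move_arm(
  deltas=[
    [0.1,0,0,0,0,0,0],
    [0.1,-0.01,0,0,0,0,0],
    [0,0,0,0,0,0,0],
  ],
)

```text
time_s: 12.95
ee_pos: [0.6335, 0.2583, 0.1423]
orientation: [-180.0, -0.1, 176.5]
ft_force: [-8.5, 0.4, 1.7]
gripper_width: 0.0442
finger_force: 30.0
```

Emit:
move_arm(
  deltas=[
    [0,0,-0.4,0,0,0,0],
    [0,0,-0.4,0,0,0,0],
    [0,0,-0.3,0,0,0,0],
    [0,0,0,0,0,0,0],
  ],
)

```text
time_s: 13.35
ee_pos: [0.6333, 0.2584, 0.1308]
orientation: [-180.0, -0.1, 176.5]
ft_force: [-6.3, 3.2, -5.1]
gripper_width: 0.0439
finger_force: 30.0
```

Emit:
move_arm(
  deltas=[
    [0,0,-0.3,0,0,0,0],
    [0,0,-0.3,0,0,0,0],
    [0,0,-0.2,0,0,0,0],
    [0,0,0,0,0,0,0],
  ],
)

```text
time_s: 13.75
ee_pos: [0.634, 0.2583, 0.1243]
orientation: [-180.0, -0.1, 176.5]
ft_force: [-11.1, -2.1, 9.8]
gripper_width: 0.0438
finger_force: 30.0
```

Emit:
move_arm(
  deltas=[
    [0,0,-0.1,0,0,0,0],
    [0,0,-0.1,0,0,0,0],
    [0,0,0,0,0,0,0],
  ],
)

```text
time_s: 14.05
ee_pos: [0.6341, 0.2582, 0.1238]
orientation: [-180.0, -0.0, 176.5]
ft_force: [-19.3, -6.8, 27.5]
gripper_width: 0.0438
finger_force: 30.0
```

Emit:
move_arm(
  deltas=[
    [-0.1,0,0.1,0,0,0,0],
    [0,0,0,0,0,0,1],
    [0,0,0,0,0,0,1],
    [0,0,0,0,0,0,1],
    [0,0,0,0,0,0,1],
    [0,0,0,0,0,0,1],
  ],
)

```text
time_s: 14.65
ee_pos: [0.6334, 0.2584, 0.1224]
orientation: [180.0, 0.0, 176.5]
ft_force: [0.6, -0.1, 0.8]
gripper_width: 0.0809
finger_force: 0.0
```

Emit:
move_arm(
  deltas=[
    [0,0,0,0,0,0,1],
    [0,0,3,0,0,0,1],
    [0,0,4,0,0,0,1],
    [0,0,4,0,0,0,1],
    [0,0,4,0,0,0,1],
    [0,0,0,0,0,0,1],
    [0,0,0,0,0,0,1],
  ],
)

```text
time_s: 15.35
ee_pos: [0.6336, 0.2585, 0.2733]
orientation: [180.0, 0.1, 176.5]
ft_force: [0.3, 0.5, -0.7]
gripper_width: 0.0911
finger_force: 0.0
```

```bash
python3 -c "
from h import *
avg(4)
im=np.zeros((600,800,3),np.uint8)
for i,(n,x,y) in enumerate([('scene',390,220),('side',200,240),('wrist',0,0)]):
    p=camera(n);im2=cv2.cvtColor(p['image'],cv2.COLOR_RGB2BGR)
    print(n,[(round(s['score'],2),np.round(s['extent']).astype(int).tolist()) for s in spot_in(p,'box_center')[:5]])
    if n=='wrist': save(p,'w3.png');np.savez('w3.npz',**{k:p[k] for k in ['R','t','intrinsics']})
    c=cv2.resize(im2[y:y+75,x:x+100] if i<2 else im2,(400,300),interpolation=cv2.INTER_CUBIC);r,k=divmod(i,2);im[r*300:r*300+300,k*400:k*400+400]=c
cv2.imwrite('pics/post.png',im)
"
```

```text
15.55 [ 6.327000e-01  2.582000e-01  2.712000e-01  1.764803e+02 -4.557000e-01
  2.635000e-01 -1.978000e-01  1.054000e-01 -1.602000e-01 -7.100000e-03
  1.800403e+02  3.599092e+02] sd [0.0001 0.0001 0.0004]
scene [(0.9, [432, 174, 29, 27]), (0.86, [377, 213, 32, 48]), (0.75, [422, 240, 47, 45])]
side [(0.94, [316, 220, 34, 39]), (0.83, [386, 437, 58, 58]), (0.74, [256, 296, 55, 51]), (0.67, [347, 340, 49, 52])]
wrist [(0.93, [14, 171, 25, 51]), (0.91, [315, 29, 85, 58]), (0.61, [325, 217, 90, 132])]
```

View pics/post.png

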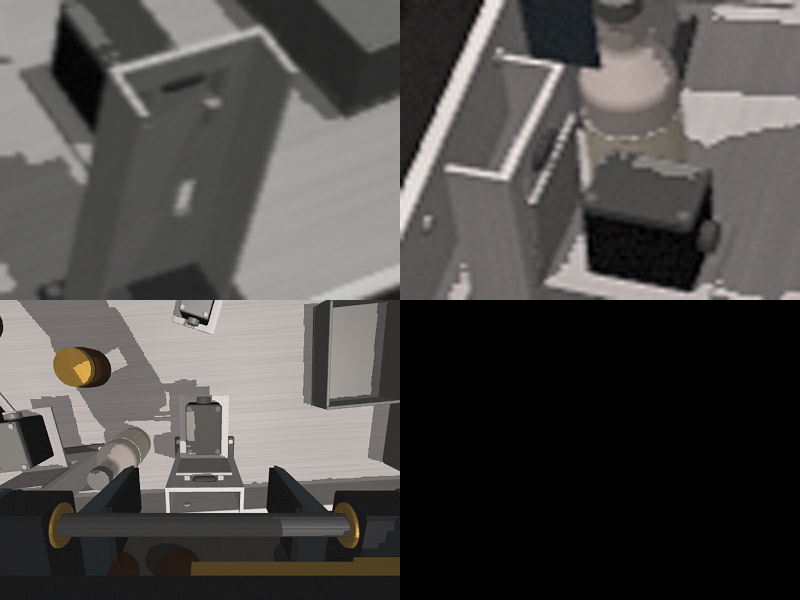

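The bracket hangs on the post and is released. The catch nose shows as a dark bar over the back plate's top edge in both the side and wrist panels. I'll check that numerically and pin down the plunger.

Run:
```python
from h import *
p=dict(np.load('w3.npz'));g=cv2.cvtColor(cv2.imread('pics/w3.png'),cv2.COLOR_BGR2GRAY)
yw=np.radians(-3.6);W=lambda x,y,z:[.6762+np.cos(yw)*x/1e3-np.sin(yw)*y/1e3,.2555+np.sin(yw)*x/1e3+np.cos(yw)*y/1e3,z/1e3]
for nm,X in dict(plateFront=(-4,0,172),plateBack=(0,0,172),noseTip=(-5,0,178),noseTop=(0,0,184),noseL=(-2,-15,178),noseR=(-2,15,178),postTop=(0,0,200),lidfar=(-24,0,164),plL=(-4,-35,172),plR=(-4,35,172)).items(): print(nm,proj(p,W(*X)).round(1))
c=int(proj(p,W(0,0,178))[0]);print(c);
for dc in(-40,0,35): print(dc,list(enumerate(g[255:310,c+dc].tolist(),255)))
# plunger console: grey circles & frame, from scene/side
s=observe();print(s['time_s'])
```

```text
plateFront [325.8 278.5]
plateBack [325.8 283.3]
noseTip [325.8 280.2]
noseTop [325.8 289.5]
noseL [306.  283.9]
noseR [345.6 284. ]
postTop [325.8 298.6]
lidfar [325.9 250.6]
plL [280.3 278.5]
plR [371.3 278.5]
325
-40 [(255, 92), (256, 90), (257, 93), (258, 92), (259, 94), (260, 96), (261, 94), (262, 89), (263, 87), (264, 84), (265, 80), (266, 76), (267, 75), (268, 77), (269, 76), (270, 75), (271, 75), (272, 79), (273, 75), (274, 76), (275, 62), (276, 141), (277, 198), (278, 202), (279, 195), (280, 153), (281, 101), (282, 89), (283, 94), (284, 93), (285, 94), (286, 94), (287, 94), (288, 92), (289, 93), (290, 93), (291, 92), (292, 91), (293, 90), (294, 93), (295, 89), (296, 92), (297, 92), (298, 87), (299, 72), (300, 198), (301, 230), (302, 222), (303, 220), (304, 221), (305, 227), (306, 197), (307, 118), (308, 83), (309, 94)]
0 [(255, 74), (256, 74), (257, 75), (258, 77), (259, 74), (260, 75), (261, 74), (262, 74), (263, 75), (264, 74), (265, 74), (266, 74), (267, 73), (268, 73), (269, 73), (270, 75), (271, 78), (272, 75), (273, 73), (274, 73), (275, 73), (276, 154), (277, 147), (2
[... 289 characters left out ...]
), (304, 224), (305, 233), (306, 180), (307, 101), (308, 89), (309, 94)]
35 [(255, 73), (256, 75), (257, 77), (258, 77), (259, 77), (260, 75), (261, 75), (262, 76), (263, 76), (264, 75), (265, 75), (266, 77), (267, 74), (268, 74), (269, 75), (270, 74), (271, 77), (272, 75), (273, 78), (274, 68), (275, 83), (276, 177), (277, 217), (278, 212), (279, 200), (280, 139), (281, 81), (282, 90), (283, 80), (284, 67), (285, 82), (286, 88), (287, 89), (288, 91), (289, 92), (290, 95), (291, 94), (292, 95), (293, 95), (294, 95), (295, 96), (296, 95), (297, 92), (298, 87), (299, 104), (300, 211), (301, 233), (302, 226), (303, 225), (304, 227), (305, 238), (306, 172), (307, 80), (308, 90), (309, 97)]
15.85
```

Geometry agrees with home: the seat height matches to <1 mm. As a cheap safeguard I'll press the lid once with closed fingers.

Emit:
move_arm(
  deltas=[
    [0,0,-1,0,0,0,0],
    [0,0,-1,0,0,0,0],
    [0,0,-1,0,0,0,0],
    [0,0,-1,0,0,0,0],
    [0,0,-1,0,0,0,0],
    [0,0,-1,0,0,0,0],
    [0,0,-1,0,0,0,0],
    [0,0,-1,0,0,0,0],
    [0,0,-1,0,0,0,0],
    [0,0,-0.5,0,0,0,0],
    [0,0,0,0,0,0,0],
    [0,0,0,0,0,0,0],
  ],
)

```text
time_s: 17.05
ee_pos: [0.6335, 0.2585, 0.1778]
orientation: [180.0, 0.0, 176.5]
ft_force: [0.3, 0.0, 0.4]
gripper_width: 0.0004
finger_force: 0.0
```

Emit:
move_arm(
  deltas=[
    [0,0,-0.4,0,0,0,0],
    [0,0,-0.3,0,0,0,0],
    [0,0,-0.2,0,0,0,0],
    [0,0,0,0,0,0,0],
  ],
)

```text
time_s: 17.45
ee_pos: [0.6331, 0.2583, 0.1682]
orientation: [-180.0, -0.0, 176.5]
ft_force: [-0.4, -0.2, -0.6]
gripper_width: 0.0003
finger_force: 0.0
```

Emit:
move_arm(
  deltas=[
    [0,0,-0.2,0,0,0,0],
    [0,0,-0.2,0,0,0,0],
    [0,0,-0.1,0,0,0,0],
    [0,0,0,0,0,0,0],
  ],
)

```text
time_s: 17.85
ee_pos: [0.6332, 0.2584, 0.1633]
orientation: [-180.0, -0.0, 176.5]
ft_force: [-0.4, 0.3, -0.4]
gripper_width: 0.0002
finger_force: 0.0
```

Emit:
move_arm(
  deltas=[
    [0,0,-0.1,0,0,0,0],
    [0,0,-0.1,0,0,0,0],
    [0,0,-0.1,0,0,0,0],
    [0,0,0,0,0,0,0],
  ],
)

```text
time_s: 18.25
ee_pos: [0.6332, 0.2584, 0.1603]
orientation: [-180.0, -0.0, 176.5]
ft_force: [0.3, 0.2, -0.3]
gripper_width: 0.0002
finger_force: 0.0
```

Emit:
move_arm(
  deltas=[
    [0,0,-0.1,0,0,0,0],
    [0,0,-0.1,0,0,0,0],
    [0,0,0,0,0,0,0],
  ],
)

```text
time_s: 18.55
ee_pos: [0.6332, 0.2583, 0.1583]
orientation: [-180.0, -0.0, 176.5]
ft_force: [0.1, -0.7, 0.3]
gripper_width: 0.0003
finger_force: 0.0
```

Run:
```python
from h import *
p=dict(np.load('w3.npz'));g=cv2.cvtColor(cv2.imread('pics/w3.png'),cv2.COLOR_BGR2GRAY).astype(int)
yw=np.radians(-3.6)
def W(x,y,z,tilt,dx=0,dz=0):
    # tilt about bottom-front z=102,x=0 ; positive: top leans out (-x)
    c,s=np.cos(tilt),np.sin(tilt);zz=z-102;x,z=c*x-s*zz+dx,102+s*x+c*zz+dz
    return [.6762+np.cos(yw)*x/1e3-np.sin(yw)*y/1e3,.2555+np.sin(yw)*x/1e3+np.cos(yw)*y/1e3,z/1e3]
for t in (0,2.4,4,6):
    print(t,[proj(p,W(x,y,164,np.radians(t))).round(1).tolist() for x in(-86,-24) for y in(-22,22)],'plate',[proj(p,W(-4,y,172,np.radians(t))).round(1).tolist() for y in(-35,35)],'floorend',[proj(p,W(-95,y,106,np.radians(t))).round(1).tolist() for y in(-35,35)], 'lidz@-46',102-np.sin(np.radians(t))*46+62*np.cos(np.radians(t)))
np.set_printoptions(linewidth=220)
print('col325 rows150-260',g[150:260,335]);print('row200 cols 285-370',g[200,285:370]);print('row175',g[175,285:370]);print('row245',g[245,285:370]);print('row278 260-300',g[278,260:300],g[278,360:395]);print('col 275 rows 145-200',g[145:200,280])
```

```text
0 [[295.9, 170.0], [356.0, 170.1], [297.5, 250.5], [354.3, 250.6]] plate [[280.3, 278.5], [371.3, 278.5]] floorend [[285.3, 151.2], [366.7, 151.2]] lidz@-46 164.0
2.4 [[296.2, 166.0], [355.7, 166.0], [297.5, 246.9], [354.2, 247.0]] plate [[280.3, 274.8], [371.4, 274.9]] floorend [[285.7, 150.7], [366.2, 150.8]] lidz@-46 162.01933539458602
4 [[296.4, 163.4], [355.5, 163.5], [297.5, 244.6], [354.2, 244.6]] plate [[280.2, 272.3], [371.5, 272.4]] floorend [[286.0, 150.5], [365.9, 150.6]] lidz@-46 160.64017332387934
6 [[296.6, 160.4], [355.3, 160.5], [297.5, 241.6], [354.2, 241.7]] plate [[280.2, 269.2], [371.5, 269.3]] floorend [[286.4, 150.4], [365.6, 150.4]] lidz@-46 158.8520482025209
col325 rows150-260 [136 109 111 122 109  70  57  61  60  60  60  61  63  66  71  45  16  52  74  84  91  91  92  91  92  90  92  93  88  89  90  89  90  90  90  92  90  90  92  90  92  91  91  89  90  90  92  90  90  91  89  91  88  89
  89  88  91  91  89  88  89  90  88  88  87  90  88  90  88  88  86  88  89  87  89  89  89  87  88  89  89  89  90  88  88  88  86  85  88  88  87  89  87  86  89  87  77
[... 980 characters left out ...]
 88  87  88
  88  88  88  87  86  90 102 115 122 123 116 104  90  72  64 179 219 211 212 216 216 211 211 217 227 170  81  93  94  94  95]
row278 260-300 [189 190 188 189 188 189 187 188 188 190 193 168 114  87  92  94  94  92  90  93  74 135 191 206 202 202 200 199 199 200 201 203 205 203 200 202 205 205 207 205] [212 215 214 211 207 209 213 212 213 219 224 157  73  92  93  96  95  96  94  91  91  88  98 165 195 187 187 184 187 186 185 186 186 184 183]
col 275 rows 145-200 [116 117 116 117 116 115 115 118 118 121 120 120 120 119 117 117 116 116 118 117 116 116 118 115 115 116 117 115 119 120 116 114 114 114 113 114 115 118 118 117 111 111 114 118 121 118 118 117 118 117 118 117 118 119
 118]
```

Emit:
move_arm(
  deltas=[
    [0,0,-0.1,0,0,0,0],
    [0,0,-0.1,0,0,0,0],
    [0,0,0,0,0,0,0],
  ],
)

```text
time_s: 18.85
ee_pos: [0.6332, 0.2583, 0.1563]
orientation: [-180.0, -0.0, 176.5]
ft_force: [0.3, 0.2, -0.5]
gripper_width: 0.0003
finger_force: 0.0
```

Run:
```python
from h import *
avg(3)
p=camera('wrist');save(p,'w4.png')
g=cv2.cvtColor(p['image'],cv2.COLOR_RGB2GRAY).astype(int)
yw=np.radians(-3.6)
def W(x,y,z): return [.6762+np.cos(yw)*x/1e3-np.sin(yw)*y/1e3,.2555+np.sin(yw)*x/1e3+np.cos(yw)*y/1e3,z/1e3]
for nm,X in dict(lid1=(-86,-22,164),lid2=(-86,22,164),low=(-86,0,158),tcp=(-44,0,158),floorend=(-95,0,106)).items(): print(nm,proj(p,W(*X)).round(1))
np.set_printoptions(linewidth=220)
print(g[80:260,340]);r=int(proj(p,W(-86,0,164))[1])+8;print(r,g[r,270:370])
for c in ('scene','side'):
  q=camera(c)
  for s in spot_in(q,'box_center')[:5]: print(c,round(s['score'],2),np.round(s['extent']))
  print('exp',proj(q,W(-55,0,135)))
```

```text
19.0 [ 6.333000e-01  2.584000e-01  1.565000e-01  1.764797e+02 -1.829000e-01
 -2.435000e-01  2.355000e-01  1.084000e-01 -1.879000e-01 -1.500000e-03
  1.800013e+02  2.399971e+02] sd [0.     0.     0.0001]
lid1 [278.3 200.2]
lid2 [372.8 200.3]
low [325.6 197.8]
tcp [325.5 279.3]
floorend [325.7 166.3]
[182 182 180 178 180 183 183 179 176 172 177 182 183 182 182 181 179 180 179 178 181 181 180 181 180 181 179 180 178 180 183 180 177 179 179 183 182 180 180 181 178 176 176 180 179 180 178 183 184 185 184 183 182 182
 182 182 179 177 175 178 186 143 105 110 111 112 111 110 111 113 113 112 114 113 113 111 112 113 114 116 115 115 116 114 115 115 107 125 192 216 213 224 149  50  78  83  85  84  83  82  81  80  84  81  68  61  61  64
  46  25  24  21  14  22  47  66  96 119  97  83  86  86  87  87  87  86  86  86  87  87  85  89  86  87  88  85  87  84  86  87  86  86  85  86  84  75 140 162 158 157 156 157 157 155 159 157 157 157 155 157 155 158
 154 154 152 154 154 155 152 154 154 153 153 153 153 153 153 153 152 151]
208 [121 121 122 124 127 125 124 122 125 103  72  75  83 108 123 120 119 117 117 119 121 119 119 116 119 105  84  85  86  88  87  86  85  87  86  87  88  88  87  88  88  85  89  87  88  87  86  85  86  88  87  88  87  86
  86  86  86  87  87  86  87  86  85  88  87  85  86  87  85  87  87  87  88  87  88  86  88  87  88  87  87  87  84  83  97 115 120 119 117 117 118 119 118 118 118 118 104  83  74  60]
scene 0.93 [418. 239.  45.  41.]
scene 0.87 [376. 214.  28.  46.]
scene 0.64 [253. 307.  58.  58.]
exp [417.4528433 235.0402245]
side 0.91 [257. 302.  48.  42.]
side 0.9 [314. 220.  40.  38.]
side 0.54 [228. 313.  48.  69.]
side 0.36 [359. 228.  23.  34.]
side 0.27 [371. 293.  26.  40.]
exp [261.04375925 293.55412401]
```

Run:
```python
from h import *
import sys
p=camera('wrist');g=cv2.cvtColor(p['image'],cv2.COLOR_RGB2GRAY).astype(int)
yw=np.radians(-3.6)
def W(x,y,z): return [.6762+np.cos(yw)*x/1e3-np.sin(yw)*y/1e3,.2555+np.sin(yw)*x/1e3+np.cos(yw)*y/1e3,z/1e3]
for x in(-60,-52,-44,-28): print(x,[(z,proj(p,W(x,0,z)).round(0).tolist()) for z in(156,162,170,200)])
sm=cv2.resize(p['image'][190:350,250:410],(80,80),interpolation=cv2.INTER_AREA);sm=cv2.cvtColor(sm,cv2.COLOR_RGB2GRAY)
ch=" .:-=+*#%@"
for r in range(0,80,2): print(190+2*r,''.join(ch[min(9,v//22)] for v in sm[r]))
```

```text
-60 [(156, [326.0, 248.0]), (162, [326.0, 252.0]), (170, [326.0, 257.0]), (200, [325.0, 282.0])]
-52 [(156, [326.0, 263.0]), (162, [326.0, 267.0]), (170, [325.0, 273.0]), (200, [325.0, 300.0])]
-44 [(156, [326.0, 278.0]), (162, [326.0, 282.0]), (170, [325.0, 289.0]), (200, [325.0, 318.0])]
-28 [(156, [326.0, 306.0]), (162, [325.0, 311.0]), (170, [325.0, 319.0]), (200, [325.0, 352.0])]
190 ++++++++++++++++++. .              .....                 =++++++++#%%%%%%%%%%%%%
194 ++++++++++++++++-::::::::::::::::::::::::::::::::::::::::::=++++++%%%%%%%%%%%%%%
198 +++++++++++++++--------------------+===========-------------=+++++%%%%%%%%%%%%%%
202 +++++++++++++++--=++++-----------=-----==-----------=+++++--=+++++%%%%%%%%%%%%%%
206 +====+===++++++-=++++++--=---=-=--------------------++++++=-++++++%%%%%%%%%%%%%%
210 +++++++++++++++--=++++=------------------------------++++=--++++++%%%%%%%%%%%%%%
214 +++++++++++++++--------------------------------------------:++++++%%%%%%%%%%%%%%
218 +++++++++++++++--------=------------------------------------+++++*%%%%%%%%%%%%%%
222 +++++++++++++++-------------
[... 1987 characters left out ...]
....................
318 ......................................: ........................... ............
322 ......................................: ........................................
326 ..............................::.... .: .  .:::.................................
330 ..............................-:......:.....:-:.................................
334 .............................:-::.....:.....:--.................................
338 .............................:--:....::.....:--.................................
342 .............................:--............:--.................................
346 .............................---:::::::::::::--.................................
```

Emit:
move_arm(
  deltas=[
    [0,0,-0.1,0,0,0,0],
    [0,0,-0.1,0,0,0,0],
    [0,0,-0.1,0,0,0,0],
    [0,0,0,0,0,0,0],
  ],
)

```text
time_s: 19.7
ee_pos: [0.6332, 0.2583, 0.1533]
orientation: [-180.0, -0.0, 176.5]
ft_force: [0.5, -0.1, -0.3]
gripper_width: 0.0005
finger_force: 0.0
```

Run:
```python
from h import *
from scipy.optimize import least_squares
p3=dict(np.load('w3.npz'))
p5=camera('wrist')   # TCP .1533 now
g=cv2.cvtColor(p5['image'],cv2.COLOR_RGB2GRAY).astype(float)
c=g[150:235,330:350].mean(1);print('knob edge profile',list(enumerate(c.round(0).astype(int).tolist(),150))[30:60])
r=g[206:214].mean(0);print('w5 row210 left',r[270:292].round(0).astype(int),'right',r[358:378].round(0).astype(int))
p4=dict(p5);p4['t']=np.array(p5['t'])
yw=np.radians(-3.6)
def W(x,y,z,v):
    dx,dz,t=v;cc,s=np.cos(t),np.sin(t);zz=z-150;x,z=cc*x-s*zz+dx,150+s*x+cc*zz+dz
    return [.6762+np.cos(yw)*x/1e3-np.sin(yw)*y/1e3,.2555+np.sin(yw)*x/1e3+np.cos(yw)*y/1e3,z/1e3]
def pred(v):
    P=lambda p,x,y,z:proj(p,W(x,y,z,v))
    w=lambda p:[P(p,-85.3,21.3,164)[0]-P(p,-85.3,-21.3,164)[0]]
    return np.r_[P(p3,-85.3,0,164)[1],P(p3,-24.7,0,164)[1],P(p3,-4,0,172)[1],P(p3,0,0,172)[1],w(p3),P(p3,-4,35,172)[0]-P(p3,-4,-35,172)[0],w(p4),P(p4,-85.3,0,164)[1]]
for v in([0,0,0],[-2,0,.04],[0,-6,0],[0,-10,0],[0,0,.1]): print(v,pred(v).round(1))
```

```text
knob edge profile [(180, 114), (181, 115), (182, 117), (183, 110), (184, 83), (185, 52), (186, 52), (187, 49), (188, 50), (189, 50), (190, 39), (191, 21), (192, 17), (193, 18), (194, 14), (195, 40), (196, 55), (197, 81), (198, 107), (199, 102), (200, 86), (201, 84), (202, 87), (203, 86), (204, 87), (205, 86), (206, 87), (207, 86), (208, 86), (209, 87)]
w5 row210 left [120 121 122 125 125 124 122 123 113  82  70  77  95 112 118 118 118 118
 118 119 119 120] right [117 117 117 119 120 119 116 113 110  98  81  73  64 101 121 118 117 116
 114 112]
[0, 0, 0] [171.  249.7 278.5 283.3  58.1  91.   92.8 203.4]
[-2, 0, 0.04] [167.  246.2 274.9 279.9  57.6  91.1  91.6 196.6]
[0, -6, 0] [170.  247.4 275.6 280.4  57.   89.4  90.1 200.8]
[0, -10, 0] [169.3 245.8 273.8 278.5  56.3  88.3  88.4 199.2]
[0, 0, 0.1] [168.3 247.1 275.6 280.6  56.6  91.   89.1 197.7]
```

Emit:
move_arm(
  deltas=[
    [0,0,-0.1,0,0,0,0],
    [0,0,-0.1,0,0,0,0],
    [0,0,-0.1,0,0,0,0],
    [0,0,-0.1,0,0,0,0],
    [0,0,0,0,0,0,0],
  ],
)

```text
time_s: 20.25
ee_pos: [0.6332, 0.2584, 0.1493]
orientation: [-180.0, -0.0, 176.5]
ft_force: [0.2, 0.6, -1.2]
gripper_width: 0.0006
finger_force: 0.0
```

Emit:
move_arm(
  deltas=[
    [0,0,-0.1,0,0,0,0],
    [0,0,-0.1,0,0,0,0],
    [0,0,-0.1,0,0,0,0],
    [0,0,-0.1,0,0,0,0],
    [0,0,-0.1,0,0,0,0],
    [0,0,0,0,0,0,0],
  ],
)

```text
time_s: 20.85
ee_pos: [0.6332, 0.2584, 0.1443]
orientation: [-180.0, -0.0, 176.5]
ft_force: [0.3, 0.4, 0.5]
gripper_width: 0.0004
finger_force: 0.0
```

Emit:
move_arm(
  deltas=[
    [0,0,-0.1,0,0,0,0],
    [0,0,-0.1,0,0,0,0],
    [0,0,-0.1,0,0,0,0],
    [0,0,0,0,0,0,0],
  ],
)

```text
time_s: 21.25
ee_pos: [0.6332, 0.2583, 0.1413]
orientation: [-180.0, -0.0, 176.5]
ft_force: [-0.5, 0.0, -0.7]
gripper_width: 0.0005
finger_force: 0.0
```

Run:
```python
from h import *
p=camera('wrist');sm=cv2.cvtColor(cv2.resize(p['image'][160:352,240:416],(88,96),interpolation=cv2.INTER_AREA),cv2.COLOR_RGB2GRAY)
ch=" .:-=+*#%@"
for r in range(0,96,3): print(160+2*r,''.join(ch[min(9,v//22)] for v in sm[r]))
yw=np.radians(-3.6)
def W(x,y,z,v):
    dx,dz,t=v;cc,s=np.cos(t),np.sin(t);zz=z-150;x,z=cc*x-s*zz+dx,150+s*x+cc*zz+dz
    return [.6762+np.cos(yw)*x/1e3-np.sin(yw)*y/1e3,.2555+np.sin(yw)*x/1e3+np.cos(yw)*y/1e3,z/1e3]
for v in([0,0,0],[-2,0,.04],[-2,0,.08],[0,-10,0]): print(v,[proj(p,W(-85.3,y,164,v)).round(1).tolist() for y in(-21.3,21.3)],[proj(p,W(-50,y,164,v)).round(1).tolist() for y in(-21.3,21.3)])
side=camera('side')
sm=cv2.cvtColor(cv2.resize(side['image'][235:345,205:305],(100,55),interpolation=cv2.INTER_AREA),cv2.COLOR_RGB2GRAY)
for r in range(55): print(235+2*r,''.join(ch[min(9,v//22)] for v in sm[r]))
print(observe()['joint_efforts'].round(1))
```

```text
160 ++++++++++++++++++++++++++++++++++++++++++++++++++++++*%%%%%%%%%%%%%%%%%%%%%%%%%%%%%%%%%
166 ++++++++++++++++++++++++++++++++++++++++++++++++++++++*%%%%%%%%%%%%%%%%%%%%%%%%%%%%%%%%%
172 +++++++++++++++++++++++++++++++++++++++++++*%@@@@@@@@@@@*++++++++++++++++%%%%%%%%%%%%%%%
178 ++++++++++++++++++++++++++++++++++----======+=====-#%%%++++++++++++++++++%%%%%%%%%%%%%%%
184 ++++++++++++++++++++++++++++++++++:---+++*###*+++===+++++++++++++++++++++%%%%%%%%%%%%%%%
190 +++++++++++++++++++++++=         .:-------=-------:.         :+++++++++++%%%%%%%%%%%%%%%
196 +++++++++++++++++++++-                                         .+++++++++%%%%%%%%%%%%%%%
202 ++++++++++++++++++=:-------------------------================--====+++++*%%%%%%%%%%%%%%%
208 ++++++++++++++++++--==+++=----=--=---=---------**********+=*%@@%+=-+++++*%%%%%%%%%%%%%%%
214 ++++++++++++++++++--++++++=--=----====--------------------=++++++--+++++*%%%%%%%%%%%%%%%
220 +++##+++++++++++++---====-----------------------------------===----+++++*%%%%%%%%%%%%%%%
226 ++++++++++++++++++-------------------------------------------------+++++*
[... 7302 characters left out ...]
+++++++++++++=#%%%%%%%%%%%%%%%%%
333 %%+-------------==+++++++++++++====-:::--:+%%%##*+++++++++++++++++++++++++++++++=*%%%%%%%%%%%%%%%%%%
335 %+=*%#=----------=+++++++++++++===-:::--:+%%%%%#*+++++++++++++++++++++++++++++++=*%%%%%%%%%%%%%%%%%%
337 +--=+=-----------==++++++++++++==--:---:+%%%%%%%%@%#*+++++++++++++++++++++++++++=#%%%%%%%%%%%%%%%%%%
339 ------------------=======+++++++=-----:+%%%%%%%%%%%%@@@@@%%####*++++++++++++++++#%%%%%%%%%%%%%%%%%%%
341 *++==---::::----------------====*%#+-:=#%%%%%%%%%%%%%%@%%%%%%%%%%%%%%%######*++#%%%%%%%%%%%%%%%%%%%%
343 %%%%%%%@%#***+=--:::::::-------=+*+=--#@%%%%%%%%%%%%@%@%%%%%%%%%%%%%%%%%%%%%%%%%%%%%%%%%%%%%%%%%%%%%
[ -0.  -75.8 -40.8  -0.    0.1   0. ]
```

Emit:
move_arm(
  deltas=[
    [0,0,-0.1,0,0,0,0],
    [0,0,-0.1,0,0,0,0],
    [0,0,-0.1,0,0,0,0],
    [0,0,0,0,0,0,0],
  ],
)

```text
time_s: 21.75
ee_pos: [0.6332, 0.2583, 0.1383]
orientation: [-180.0, -0.0, 176.5]
ft_force: [-0.3, -0.3, -0.7]
gripper_width: 0.0003
finger_force: 0.0
```

Emit:
move_arm(
  deltas=[
    [0,0,-0.1,0,0,0,0],
    [0,0,-0.1,0,0,0,0],
    [0,0,-0.1,0,0,0,0],
    [0,0,-0.1,0,0,0,0],
    [0,0,0,0,0,0,0],
  ],
)

```text
time_s: 22.25
ee_pos: [0.6333, 0.2584, 0.1346]
orientation: [-180.0, -0.0, 176.5]
ft_force: [-0.1, -0.2, 0.6]
gripper_width: 0.0006
finger_force: 0.4
```

Emit:
move_arm(
  deltas=[
    [0,0,-0.1,0,0,0,0],
    [0,0,-0.1,0,0,0,0],
    [0,0,0,0,0,0,0],
  ],
)

```text
time_s: 22.55
ee_pos: [0.6334, 0.2585, 0.1341]
orientation: [180.0, 0.0, 176.5]
ft_force: [-9.0, -2.6, 18.2]
gripper_width: 0.0004
finger_force: 9.6
```

Contact with the lid came at TCP z 0.134, with 18 N held. So the bracket is seated, and the closed fingertips end ~27 mm short of the nominal TCP, which matters for the plunger. Lifting and crossing over to the console.

Emit:
move_arm(
  deltas=[
    [0,0,3,0,0,0,0],
    [0,0,5,0,0,0,0],
    [0,0,5,0,0,0,0],
    [0,0,5,0,0,-1.7,0],
    [-1.7,-4,0,0,0,-1.7,0],
    [-1.7,-4,0,0,0,-1.7,0],
    [-1.7,-4,0,0,0,-1.7,0],
    [-1.7,-4,0,0,0,-1.7,0],
    [-1.7,-4,0,0,0,-1.7,0],
    [-1.7,-4,0,0,0,-1.7,0],
    [-1.7,-4,0,0,0,-1.7,0],
    [-1.7,-4,0,0,0,-0.8,0],
  ],
)

```text
time_s: 23.75
ee_pos: [0.4963, -0.063, 0.3126]
orientation: [-180.0, 0.0, 162.0]
ft_force: [1.0, -0.1, 0.0]
gripper_width: 0.0004
finger_force: 0.0
```

Emit:
move_arm(
  deltas=[
    [-1.2,-4,0,-1.1,-3.8,0,0],
    [-1.2,-4,0,-1.1,-3.8,0,0],
    [-1.2,-4,0,-1.1,-3.8,0,0],
    [-1.2,-3,0,-1.1,-3.8,0,0],
    [-1,-3,0,-1.1,-3.8,0,0],
    [0,0,0,0,0,0,0],
    [0,0,0,0,0,0,0],
  ],
)

```text
time_s: 24.45
ee_pos: [0.4388, -0.242, 0.3126]
orientation: [179.4, 19.8, 161.9]
ft_force: [0.1, 0.7, 1.0]
gripper_width: 0.0006
finger_force: 0.0
```

Run:
```python
from h import *
avg(2);print(observe()['q'].round(2))
p=camera('wrist');save(p,'w6.png');np.savez('w6.npz',**{k:p[k] for k in ['R','t','intrinsics']})
for n in ['plunger_top','plunger']:
  print(n,[(round(s['score'],2),np.round(s['extent']).astype(int).tolist()) for s in spot_in(p,n)[:3]])
print('H pred',proj(p,[.468,-.292,.094]))
```

```text
24.55 [ 4.396000e-01 -2.413000e-01  3.127000e-01  1.619645e+02  4.918000e-01
  1.810000e-02  3.049000e-01  1.005000e-01  6.340000e-02  2.290000e-02
  1.793549e+02  1.974200e+01] sd [0.0002 0.0002 0.    ]
[ -35.16  -15.2   126.44    8.25   50.31 -111.51]
plunger_top [(0.58, [286, 170, 43, 44])]
plunger [(0.64, [287, 170, 39, 43])]
H pred [284.04123899 165.290003  ]
```

```bash
cat >> h.py <<'E'
from scipy.spatial.transform import Rotation as Ro
def goal(th,yc=-16.2):
    th=np.radians(th);yc=np.radians(yc);b=np.array([np.cos(yc),np.sin(yc),0])
    z=np.sin(th)*b+np.array([0,0,-np.cos(th)]);x=-np.cos(th)*b+np.array([0,0,-np.sin(th)])
    return np.c_[x,np.cross(z,x),z]
def rv(s,G): return np.degrees(Ro.from_matrix(G@Ro.from_euler('xyz',s['orientation'],degrees=True).as_matrix().T).as_rotvec())
E
python3 - <<'E'
from h import *
p=dict(np.load('w6.npz'));s=observe()
for z in(.09,.094,.098): print(z,onz(p,(286.5,170),z).round(4))
S=camera('scene');D=camera('side')
for c in (S,D):
  for n in('plunger_top',): print([np.round(q['extent'],1).tolist() for q in spot_in(c,n)[:1]],proj(c,[.466,-.2915,.094]).round(1))
H=onz(p,(286.5,170),.094)
for th in(38,42,45): 
  G=goal(th);print(th,G[:,2].round(3),'rv',rv(s,G).round(1),'d(cm) to 100mm standoff',((H+(.027-.10)*G[:,2]-s['ee_pos'])*100).round(2))
E
```

```text
0.09 [ 0.4754 -0.2925  0.09  ]
0.094 [ 0.4736 -0.2915  0.094 ]
0.098 [ 0.4718 -0.2906  0.098 ]
[[162.1, 280.2, 17.2, 12.6]] [159.3 273.5]
[[360.1, 172.0, 13.2, 12.8]] [361.5 169.5]
38 [ 0.591 -0.172 -0.788] rv [ -5.9 -17.3   1.4] d(cm) to 100mm standoff [ -0.95  -3.82 -16.1 ]
42 [ 0.643 -0.187 -0.743] rv [ -7.1 -21.1   1.4] d(cm) to 100mm standoff [ -1.32  -3.71 -16.43]
45 [ 0.679 -0.197 -0.707] rv [ -7.9 -24.    1.4] d(cm) to 100mm standoff [ -1.59  -3.63 -16.69]
```

Emit:
move_arm(
  deltas=[
    [-0.9,-0.35,-1,-1.2,-3.5,0.2,0],
    [-0.9,-0.35,-2,-1.2,-3.5,0.2,0],
    [-0.9,-0.35,-3,-1.2,-3.5,0.3,0],
    [-0.9,-0.35,-3,-1.2,-3.5,0.3,0],
    [-0.9,-0.35,-3,-1.2,-3.5,0.2,0],
    [-0.9,-0.35,-3,-1.1,-3.6,0.2,0],
    [0,0,0,0,0,0,0],
    [0,0,0,0,0,0,0],
  ],
)

```text
time_s: 25.7
ee_pos: [0.3963, -0.2555, 0.1915]
orientation: [179.1, 38.8, 163.5]
ft_force: [0.4, -0.1, 0.4]
gripper_width: 0.0003
finger_force: 0.0
```

Run:
```python
from h import *
p=camera('wrist');s=observe();print(s['time_s'],s['ee_pos'],s['orientation'],s['q'].round(2))
for n in ['plunger_top','plunger']:
  print(n,[(round(s['score'],2),np.round(s['extent'],1).tolist()) for s in spot_in(p,n)[:3]])
H=np.array([.4725,-.291,.096]);print('H pred',proj(p,H))
G=goal(42);print('rv',rv(s,G).round(1),'contact d',((H+.027*G[:,2]-s['ee_pos'])*100).round(2),G[:,2])
```

```text
25.75 [ 0.39687517 -0.25578219  0.19224232] [179.17181975  38.86656704 163.52451459] [ -48.12  -13.26  144.7    55.45   24.5  -168.64]
plunger_top [(0.6, [306.9, 224.2, 51.4, 51.1]), (0.29, [559.6, 99.7, 120.7, 132.0])]
plunger [(0.76, [306.8, 222.4, 51.9, 48.1])]
H pred [308.62625569 226.77974665]
rv [-1.5 -2.8 -0.3] contact d [  9.3   -4.03 -11.63] [ 0.6425619  -0.18668149 -0.74314483]
```

Emit:
move_arm(
  deltas=[
    [0,0,0,5.12,-1.51,-6.61,0],
    [0,0,0,5.12,-1.51,-6.61,0],
    [0,0,0,5.12,-1.51,-6.61,0],
    [0,0,0,5.12,-1.51,-6.61,0],
    [0,0,0,5.12,-1.51,-6.61,0],
    [0,0,0,5.12,-1.51,-6.61,0],
    [0,0,0,5.12,-1.51,-6.61,0],
    [0,0,0,5.12,-1.51,-6.61,0],
    [0,0,0,5.12,-1.51,-6.61,0],
    [0,0,0,5.12,-1.51,-6.61,0],
    [0,0,0,5.12,-1.51,-6.61,0],
  ],
)

```text
time_s: 26.95
ee_pos: [0.397, -0.2556, 0.1924]
orientation: [140.3, -2.4, 70.7]
ft_force: [0.4, -0.7, -0.5]
gripper_width: 0.0006
finger_force: 0.0
```

Emit:
move_arm(
  deltas=[
    [0,0,0,5.12,-1.51,-6.61,0],
    [0,0,0,5.12,-1.51,-6.61,0],
    [0,0,0,5.12,-1.51,-6.61,0],
    [0,0,0,5.12,-1.51,-6.61,0],
    [0,0,0,5.12,-1.51,-6.61,0],
    [0,0,0,5.12,-1.51,-6.61,0],
    [0,0,0,5.12,-1.51,-6.61,0],
    [0,0,0,5.12,-1.51,-6.61,0],
    [0,0,0,5.12,-1.51,-6.61,0],
    [0,0,0,5.12,-1.51,-6.61,0],
    [0,0,0,0,0,0,0],
    [0,0,0,0,0,0,0],
  ],
)

```text
time_s: 28.15
ee_pos: [0.3967, -0.2554, 0.1919]
orientation: [177.7, -39.0, -14.0]
ft_force: [-0.1, -0.3, 0.4]
gripper_width: 0.0002
finger_force: 0.0
```

Run:
```python
from h import *
p=camera('wrist');s=observe();print(s['time_s'],s['ee_pos'],s['orientation'],s['q'].round(2))
for n in ['plunger_top','plunger']:
  print(n,[(round(s['score'],2),np.round(s['extent'],1).tolist()) for s in spot_in(p,n)[:3]])
H=np.array([.4725,-.291,.096]);print('H pred',proj(p,H))
for th in (38,40):
  G=goal(th)@np.diag([-1,-1,1]);C=H+.005*np.array([-.757,.22,-.616])
  print(th,'rv',rv(s,G).round(1),'contact d',((C+.027*G[:,2]-s['ee_pos'])*100).round(2),'45mm before',((C-.018*G[:,2]-s['ee_pos'])*100).round(2),G[:,2].round(3))
```

```text
28.2 [ 0.39659331 -0.25538961  0.19172197] [177.6878123  -38.96420066 -14.05806033] [-46.78 -13.8  145.21  54.43  22.07  11.46]
plunger_top [(0.69, [342.9, 213.2, 47.6, 51.1])]
plunger [(0.87, [341.5, 210.6, 50.6, 48.9])]
H pred [339.42252015 213.34099177]
38 rv [ 2.   0.5 -0.7] contact d [  8.81  -3.91 -12.01] 45mm before [ 6.15 -3.14 -8.46] [ 0.591 -0.172 -0.788]
40 rv [ 1.5 -1.5 -0.7] contact d [  8.88  -3.94 -11.95] 45mm before [ 6.1  -3.13 -8.5 ] [ 0.617 -0.179 -0.766]
```

Emit:
move_arm(
  deltas=[
    [0.87,-0.45,-1.21,0.3,-0.1,-0.1,0],
    [0.87,-0.45,-1.21,0.3,-0.1,-0.1,0],
    [0.87,-0.45,-1.21,0.3,-0.1,-0.1,0],
    [0.87,-0.45,-1.21,0.3,-0.1,-0.1,0],
    [0.87,-0.45,-1.21,0.3,-0.1,-0.1,0],
    [0.87,-0.45,-1.21,0.3,0,-0.1,0],
    [0.87,-0.45,-1.21,0,0,-0.1,0],
    [0,0,0,0,0,0,0],
    [0,0,0,0,0,0,0],
  ],
)

```text
time_s: 29.2
ee_pos: [0.456, -0.2873, 0.1062]
orientation: [-179.5, -39.0, -16.6]
ft_force: [-0.2, 1.1, 0.2]
gripper_width: 0.0002
finger_force: 0.0
```

```bash
cat > chk.py <<'E'
from h import *
p=camera('wrist');s=observe();print(s['time_s'],s['ee_pos'],s['orientation'].round(1),s['q'].round(2),s['ft_force'].round(1))
for n in ['plunger_top','plunger']:
  print(n,[(round(s['score'],2),np.round(s['extent'],1).tolist()) for s in spot_in(p,n)[:3]])
H=np.array([.4725,-.291,.096]);print('H pred',proj(p,H))
z=Ro.from_euler('xyz',s['orientation'],degrees=True).as_matrix()[:,2]
C=H+.005*np.array([-.757,.22,-.616])
print('rv39',rv(s,goal(39)@np.diag([-1,-1,1])).round(1),'contact d',((C+.027*z-s['ee_pos'])*100).round(2),z.round(3))
E
python3 chk.py
```

```text
29.25 [ 0.45606418 -0.2873636   0.10664554] [-179.5  -39.   -16.6] [-44.23   6.86 139.85  96.97  17.55 -29.52] [ 0.5 -0.4  0. ]
plunger_top [(0.9, [330.1, 245.3, 74.1, 62.4])]
plunger [(0.97, [329.0, 251.1, 75.4, 70.3])]
H pred [323.81045754 251.99456097]
rv39 [-0.3  0.1  0.1] contact d [ 2.9  -0.72 -3.47] [ 0.606 -0.172 -0.777]
```

Emit:
move_arm(
  deltas=[
    [0,0,0,-0.4,-1.4,0,0],
    [0,0,0,-0.4,-1.4,0,0],
    [0.2,-0.05,-0.25,-0.4,-1.4,0,0],
    [0.2,-0.05,-0.25,-0.3,-1,0,0],
    [0.2,-0.05,-0.25,0,0,0,0],
    [0.2,-0.05,-0.25,0,0,0,0],
    [0,0,0,0,0,0,0],
    [0,0,0,0,0,0,0],
  ],
)

```text
time_s: 30.15
ee_pos: [0.4645, -0.2896, 0.0966]
orientation: [-179.5, -44.4, -16.7]
ft_force: [0.1, -0.2, -0.5]
gripper_width: 0.0004
finger_force: 0.0
```

```bash
python3 chk.py
```

```text
30.2 [ 0.46441156 -0.28960688  0.09659915] [-179.5  -44.4  -16.7] [-45.15  10.53 141.08 120.03  23.3  -53.44] [ 0.3  0.4 -0.8]
plunger_top [(0.57, [328.3, 260.2, 79.0, 79.2])]
plunger [(0.66, [327.9, 253.8, 73.8, 66.8])]
H pred [323.85938875 261.66938375]
rv39 [1.2 5.3 0.1] contact d [ 2.25 -0.55 -2.3 ] [ 0.674 -0.192 -0.714]
```

Emit:
move_arm(
  deltas=[
    [0.35,-0.09,-0.37,0,0,0,0],
    [0.35,-0.09,-0.37,0,0,0,0],
    [0.35,-0.09,-0.37,0,0,0,0],
    [0.35,-0.09,-0.37,0,0,0,0],
    [0,0,0,0,0,0,0],
  ],
)

```text
time_s: 30.8
ee_pos: [0.4786, -0.2931, 0.0809]
orientation: [-179.4, -44.4, -16.7]
ft_force: [0.2, 0.4, -0.0]
gripper_width: 0.0007
finger_force: 0.0
```

Emit:
move_arm(
  deltas=[
    [0.18,-0.05,-0.24,0,0,0,0],
    [0.18,-0.05,-0.24,0,0,0,0],
    [0,0,0,0,0,0,0],
  ],
)

```text
time_s: 31.1
ee_pos: [0.482, -0.2942, 0.0765]
orientation: [-179.4, -44.4, -16.7]
ft_force: [1.4, 0.0, -0.0]
gripper_width: 0.0005
finger_force: 0.0
```

Emit:
move_arm(
  deltas=[
    [0.18,-0.05,-0.24,0,0,0,0],
    [0.18,-0.05,-0.24,0,0,0,0],
    [0,0,0,0,0,0,0],
  ],
)

```text
time_s: 31.4
ee_pos: [0.4857, -0.2953, 0.0718]
orientation: [-179.4, -44.4, -16.7]
ft_force: [-1.1, -0.3, 2.7]
gripper_width: 0.0003
finger_force: 1.6
```

Emit:
move_arm(
  deltas=[
    [0.12,-0.03,-0.16,0,0,0,0],
    [0.12,-0.03,-0.16,0,0,0,0],
    [0.12,-0.04,-0.16,0,0,0,0],
    [0.12,-0.03,-0.16,0,0,0,0],
    [0,0,0,0,0,0,0],
  ],
)

```text
time_s: 31.9
ee_pos: [0.4904, -0.2966, 0.0654]
orientation: [-179.4, -44.4, -16.7]
ft_force: [-4.1, -1.1, 6.7]
gripper_width: 0.0001
finger_force: 3.6
```

Emit:
move_arm(
  deltas=[
    [0.12,-0.03,-0.16,0,0,0,0],
    [0.06,-0.02,-0.08,0,0,0,0],
    [0,0,0,0,0,0,0],
    [0,0,0,0,0,0,0],
  ],
)

```text
time_s: 32.3
ee_pos: [0.4917, -0.2969, 0.0634]
orientation: [-179.4, -44.5, -16.7]
ft_force: [-18.0, 3.8, 23.3]
gripper_width: 0.0003
finger_force: 15.1
```

29 N exactly along the plunger's axis means it is on its stop, and it was held 0.2 s. Backing out along the axis.

Emit:
move_arm(
  deltas=[
    [0,0,0,0,0,0,0],
    [-0.3,0.09,0.4,0,0,0,0],
    [-0.6,0.17,0.79,0,0,0,0],
    [-0.6,0.17,0.79,0,0,0,0],
    [-1,0.29,1.1,0,0,0,0],
    [-1,0.29,1.1,0,0,0,0],
    [-1,0.29,1.1,0,0,0,0],
    [-1,0.29,1.1,0,0,0,0],
    [0,0,0,0,0,0,0],
    [0,0,0,0,0,0,0],
  ],
)

```text
time_s: 33.3
ee_pos: [0.4374, -0.2814, 0.1271]
orientation: [-179.5, -44.5, -16.7]
ft_force: [0.5, -0.3, 0.1]
gripper_width: 0.0005
finger_force: 0.0
```

Run:
```python
from h import *
exec(open('chk.py').read().split('z=Ro')[0])
for n in('scene','side'):
  c=camera(n)
  for nm in('box_center','jar1_center','spray_center'): print(n,nm,[(round(q['score'],2),np.round(q['extent']).astype(int).tolist()) for q in spot_in(c,nm)[:5]])
```

```text
33.35 [ 0.43744213 -0.28128146  0.12672608] [-179.4  -44.4  -16.7] [-47.48   3.32 143.71 106.98  22.56 -41.44] [0.2 0.3 0.5]
plunger_top []
plunger [(0.79, [328.5, 239.2, 63.3, 62.3])]
H pred [324.93942443 240.90845409]
scene box_center [(0.97, [378, 214, 27, 43]), (0.96, [426, 171, 45, 35]), (0.75, [254, 308, 54, 58]), (0.56, [418, 239, 47, 47])]
scene jar1_center [(0.95, [325, 216, 30, 35])]
scene spray_center [(0.6, [376, 282, 31, 66])]
side box_center [(0.94, [256, 295, 50, 49]), (0.94, [386, 436, 56, 58]), (0.89, [315, 220, 38, 38]), (0.82, [345, 341, 51, 47])]
side jar1_center [(0.81, [372, 293, 27, 41])]
side spray_center [(0.72, [256, 257, 30, 47])]
```

```bash
python3 -c "
from rig import *
print(job_done())"
```

```text
the job is handed in; nothing more can be done
None
```

The job is handed in at about 33 s of the 58 s allowed; no verdict came back. The bracket hangs home in the empty post's upper slots with the catch showing over its back plate, the plunger was pressed to its stop (29 N along its axis) and released, and the bottle and the one jar the detector found at the end show where they started.

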